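Set up the fondue station

ROBOT

A 6-joint arm with a two-finger parallel gripper is mounted at the origin on the work surface. World frame = base frame: x ahead of the robot, y to its left, z up, the work surface at z = 0. Lengths are in m, angles in rad, forces in N, time in s.
With the tool pointing down it reaches from about 0.35 to 0.975 m from the base axis. Payload 4.9 kg.
Tool frame: the origin (TCP) lies midway between the tips of the shut fingers; the grasp point (between the pads) lies 19 mm behind it (manip.pinch_z is the x of the grasp point in the tool frame, in m); x points along the fingers, y is the direction in which the jaws open and shut, and the axes are right-handed (so a half turn about x gives the same grasp; the last joint's range is limited). The gripper opens to 85 mm and grips with 20 to 120 N. Pads are 22 mm wide; open, the fingers measure 114 mm over their backs; the gripper's body (76 mm by 85 mm) begins 54 mm behind the grasp point. The pads swing forward as they close: fully open they stand 13 mm farther back than shut.
Start: joints at [-1.383, 0.053, 1.613, -0, 1.476, -0.119], TCP at [0.189, -0.596, 0.231] pointing down, gripper open.
Joint ranges: [-3.01, 3.01], [-1.01, 2.22], [0.06, 2.58], [-1.02, 4.17], [0.09, 2.62], [-3.14, 3.14]. Speed limits (rad/s): [2.57, 2.57, 3.14, 3.14, 3.14, 3.14].

INTERFACE

Orientations are given as a unit quaternion [w, x, y, z].
In Python, from plant import sensors, cams, workorder, manip gives the robot as it stands.
- The arm moves only by the tool drive_tool, never from a script. Its argument "series" is a list of rows, each an object of numbers: "x", "y", "z": the shift along the tool's x, y, z in units of 25 mm (1.0 is 25 mm); "ax", "ay", "az": the turn, a rotation vector about the tool's x, y, z in units of 5 degrees (1.0 is 5 degrees). A call has 1 to 5 rows; each row is the pose to reach, as a shift and turn from the pose commanded when the call began, along the tool's axes at that moment; what a row does not reach only later rows make up. A row lasts 1/12 s, in which the tool goes at most 41.7 mm and 7.16 degrees, less where a joint would pass 70% of its speed; a pose out of reach is approached as far as the arm can. A call with a gripper value outside its range is refused whole. "hand" is the opening, from 0 (shut) to 1 (fully open), set as the call begins (left out, the last holds). The fingers move at their own pace and stop on an object; the grip force is fixed at half the most. Time passes only in rows, so rows that repeat a pose let the fingers close. It gives the time, the measured TCP pose, the force and the opening at its end, in the units of the state.
- sensors.state(): the state, without advancing time (a new reading comes with each control period).
- cams.grab_frame(name): name is "side" or "top" or "wrist"; returns a dict with "img" (480x640x3 uint8, blue, green, red), "camera_matrix" (3x3 intrinsics, pixels), "cam_to_world" (4x4, takes a point from camera to world coordinates). Camera axes: x right, y down, z forward; pixel columns grow to the right and rows downward; lengths in m; the calibration is good to about 2 mm. A picture is of the moment at which its call begins. There is no depth.
- workorder.job_done(): hands the job in, once; it reports no verdict.
The state is a dict: "time": time; "joint_pos": joint angles; "joint_vel": joint speeds; "joint_efforts": joint torques, N m; "tool_pos": TCP position; "tool_rot": TCP orientation; "contact_force": force on the tool from outside, world axes, zero at the start; "ft_torque": the same for the moment, N m; "gripper_width": opening from 0.0 (shut) to 1.0 (fully open).
Only numpy, scipy, OpenCV 4.12 (cv2) and the standard library are available. Lean on these libraries where they do the work, as an engineer would, in place of code of your own. Each camera call takes 0.05 s, during which the arm holds its last target.

TASK

Set up the fondue: stand the white insert pot in the electric fondue base and lay the steel fork ring centred and level on top of the pot's rim, put the knobbed wooden lid on the lid rest between its pegs, and set the round dip dish on the middle of the round cork pad and the square dip dish on the middle of the square cork pad, squared up with it. Everything ends upright, resting where it belongs and let go; leave the pepper mill where it stands.

Things in the scene. Friction and masses are not known exactly. Their poses are not given: they have to be found in the camera images.
- pot: White ceramic insert pot, open on top, empty: round, outer diameter 100, height 60, wall 8 thick and upright, foot diameter 92, inner floor 8 above the underside. About 0.4 kg. Take it by the rim from above, one finger inside and one outside. Origin: centre of the underside, z up. Loose, starts on the counter.
- fork_ring: Flat steel fork ring: outer diameter 108, inner 80 (band 14 wide), 10 thick, with six pins (8 across, 8 high, every 60 degrees) on the middle of the band, inside its width, so fingers can straddle the band from above anywhere. About 0.13 kg. On the pot's rim its underside is 60 above the pot's. Origin: centre of the underside, z up (pins up). Loose, starts on the counter.
- lid: Round wooden lid, a disc of diameter 88 and 12 thick with a central round knob above it: neck 18 across from 12 to 18 high, grip 24 across from 18 to 42 above the underside. About 0.12 kg. Origin: centre of the underside, z up (knob up). Loose, starts on the counter.
- round_dish: Small round white ceramic dip dish, open on top: outer diameter 60, height 40, wall 4. About 0.12 kg. Origin: centre of the underside, z up. Loose, starts on the counter.
- square_dish: Small square white ceramic dip dish, open on top: 56 by 56, height 40, wall 4. About 0.12 kg. Origin: centre of the underside, z up, x and y square to its sides. Loose, starts on the counter at any yaw.
- base: Compact electric fondue base, a black drum, diameter 120, with a steel control knob on its side (at the body's +x, out to 73 from the centre; leave it). Its flat hotplate, where the pot stands, is 45 above the counter; a steel collar around it, inner diameter 112, outer 120, rises to 55. Fixed. Origin: centre of the underside on the counter, z up.
- lid_rest: Wooden lid rest: a round wooden disc of diameter 126, 10 high, with four short pegs (8 across, 10 high, at 57 from the centre, at 45, 135, 225 and 315 degrees from the body's x) between which the lid lies flat, underside 10 above the counter. Fixed. Origin: centre of the underside, z up.
- round_pad: Round flat cork pad, diameter 84, 8 high. Fixed. Origin: centre of the underside, z up.
- square_pad: Square flat cork pad, 84 by 84, 8 high. Fixed. Origin: centre of the underside, z up, x and y square to its sides.
- pepper_mill: Dark wooden pepper mill, 52 across at the foot, 110 high, standing upright at the far side of the work: a bystander, not to be disturbed. Origin: centre of the underside.
There are look-alikes about, which are no part of the job. What is shaped like the round_pad but pink is not meant.

How it is judged:
At the end, for the whole second after the job is handed in: Pot on the base's hotplate, lid on the lid rest, each dish on its pad, all within 12 mm of centre; ring on the pot's rim within 10 mm; square dish within 15 degrees of its pad; all upright (0.1 rad), seated within 4 mm in height, at rest (horizontal distance between pot and base below 0.012 m and z of pot in the frame of base between 0.041 and 0.049 m and angle between each of pot, fork_ring, lid, round_dish, square_dish's own z axis and vertical below 0.1 rad and linear speed of each of pot, fork_ring, lid, round_dish, square_dish below 0.02 m/s and angular speed of each of pot, fork_ring, lid, round_dish, square_dish below 0.2 rad/s and horizontal distance between fork_ring and pot below 0.01 m and z of fork_ring in the frame of pot between 0.056 and 0.064 m and horizontal distance between lid and lid_rest below 0.012 m and z of lid in the frame of lid_rest between 0.006 and 0.014 m and horizontal distance between round_dish and round_pad below 0.012 m and z of round_dish in the frame of round_pad between 0.004 and 0.012 m and horizontal distance between square_dish and square_pad below 0.012 m and z of square_dish in the frame of square_pad between 0.004 and 0.012 m and (angle between the x axis of square_dish and the x axis of square_pad, either way round below 0.26 rad or angle between the x axis of square_dish and the y axis of square_pad, either way round below 0.26 rad)); the robot touches nothing.
It fails at once if the pepper mill is pushed more than 20 mm or knocked over (distance of pepper_mill from where it was at the start of the episode above 0.02 m or angle between pepper_mill's own z axis and vertical above 0.35 rad).
It also fails if it takes over 106 s, if anything falls off the work surface, if the arm or the gripper's body presses on something with over 40 N, if the wrist force passes 120 N, or if a joint passes its speed limit or range.

## Working session

There is one attempt and no reset: what is moved stays moved. The work goes in short steps, Python scripts to look and compute and a tool call to move; the robot and the scene stay as the last step left them, time stands still between calls to the robot, and variables do not carry over. Pictures are saved under pics/ and viewed, and the job is handed in when it is done.

Besides the shell and the picture viewer there is one more tool, called after ">>>" by a JSON object that holds its "fn" and its "kwargs". drive_tool: Moves the arm, as the interface text tells. Its arguments: {"type":"object","properties":{"series":{"type":"array","items":{"type":"object","properties":{"x":{"type":"number"},"y":{"type":"number"},"z":{"type":"number"},"ax":{"type":"number"},"ay":{"type":"number"},"az":{"type":"number"}}}},"hand":{"type":"number"}},"required":["series"]}

```bash
ls; mkdir -p pics
python3 - <<'E'
from plant import sensors,cams,manip
import cv2
print(sensors.state()); print(manip.pinch_z)
for n in("top","side","wrist"):
    f=cams.grab_frame(n); cv2.imwrite(f"pics/{n}0.png",f["img"]); print(n,f["camera_matrix"].round(1).tolist(),f["cam_to_world"].round(4).tolist())
E
```

```text
pics
{'time': 0.0, 'joint_pos': array([-1.38300218e+00,  5.33457221e-02,  1.61431187e+00, -2.79121059e-05,
        1.47601607e+00, -1.19008360e-01]), 'joint_vel': array([ 0.00027079,  0.0008251 , -0.0010984 ,  0.00067441,  0.00031764,
       -0.00067368]), 'joint_efforts': array([-3.23190661e-04, -3.93682730e+01, -3.70180857e+01, -1.53599372e-04,
        7.20401396e-03, -1.32637197e-05]), 'tool_pos': array([ 0.18862587, -0.59518958,  0.23005926]), 'tool_rot': array([-0.10731204, -0.69876765, -0.10878199,  0.69883788]), 'contact_force': array([1.28173836e-03, 3.72182707e-01, 1.28451033e+00]), 'ft_torque': array([-0.00731149,  0.01320976,  0.00820709]), 'gripper_width': 1.0009009245303284}
-0.0187
top [[473.3, 0.0, 321.7], [0.0, 473.3, 238.5], [0.0, 0.0, 1.0]] [[0.0063, -0.9875, 0.1573, 0.3603], [-1.0, -0.006, 0.0025, -0.0293], [-0.0015, -0.1573, -0.9875, 1.1377], [0.0, 0.0, 0.0, 1.0]]
side [[470.4, 0.0, 327.3], [0.0, 470.4, 236.7], [0.0, 0.0, 1.0]] [[-0.8204, -0.3726, 0.4337, 0.052], [-0.5718, 0.527, -0.6288, 0.635], [0.0058, -0.7638, -0.6454, 0.7352], [0.0, 0.0, 0.0, 1.0]]
wrist [[349.0, 0.0, 320.9], [0.0, 349.0, 243.1], [0.0, 0.0, 1.0]] [[0.3021, -0.9184, -0.2557, 0.2534], [-0.9533, -0.2918, -0.078, -0.5749], [-0.003, 0.2673, -0.9636, 0.3743], [0.0, 0.0, 0.0, 1.0]]
```

View pics/top0.png

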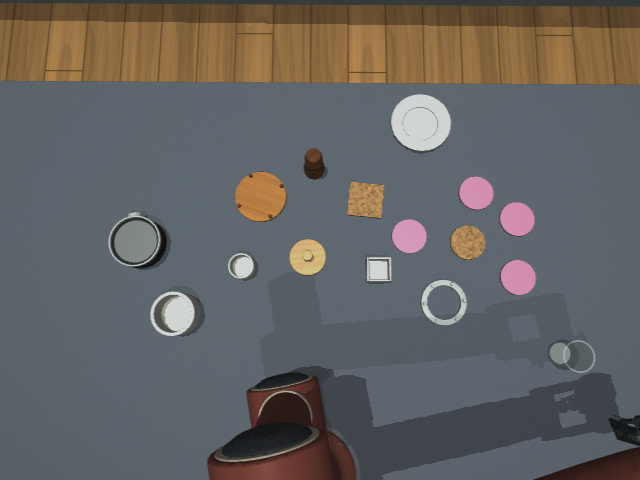

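View pics/side0.png

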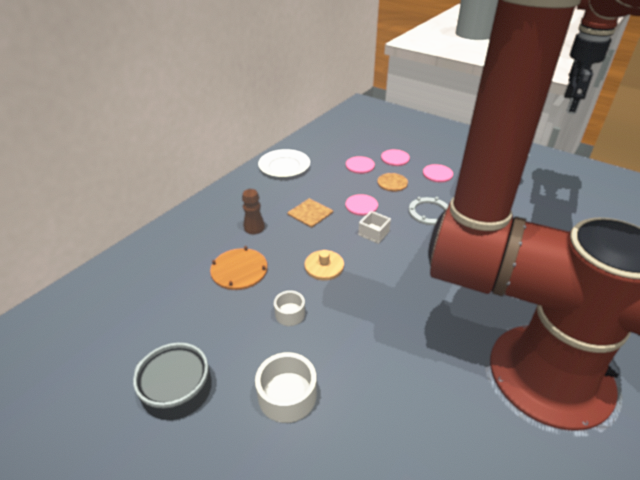

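View pics/wrist0.png

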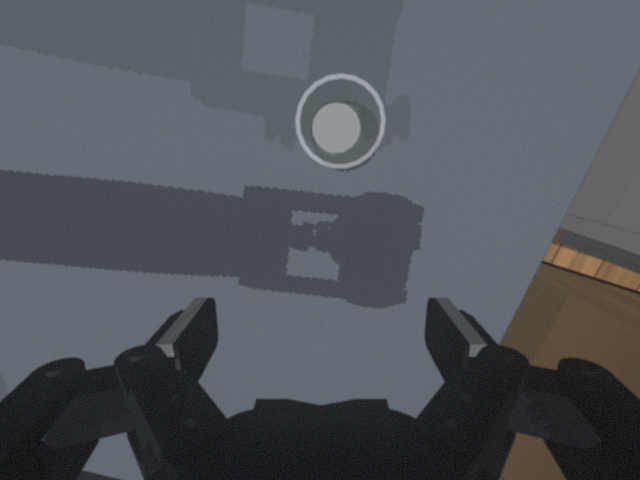

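```bash
cat > h.py <<'E'
import numpy as np,cv2
from scipy.optimize import least_squares
def ray(f,uv,z):
    uv=np.atleast_2d(np.asarray(uv,float)); T=f["cam_to_world"]; K=f["camera_matrix"]
    d=np.c_[uv,np.ones(len(uv))]@np.linalg.inv(K).T@T[:3,:3].T; o=T[:3,3]
    return o+d*((z-o[2])/d[:,2])[:,None]
def proj(f,P):
    P=np.atleast_2d(P);T=f["cam_to_world"];c=(P-T[:3,3])@T[:3,:3];p=c@f["camera_matrix"].T;return p[:,:2]/p[:,2:]
def contour(mask,near):
    cs,_=cv2.findContours(mask.astype(np.uint8),cv2.RETR_EXTERNAL,cv2.CHAIN_APPROX_NONE)
    cs=[c for c in cs if cv2.contourArea(c)>60]
    return min(cs,key=lambda c:np.linalg.norm(c[:,0].mean(0)-near))[:,0]
def farcircle(P,cam,r):
    "fit of circle with known radius to the points on the far side from the camera; also free radius"
    c=P[:,:2].mean(0)
    for _ in range(5):
        a=c-cam[:2];a/=np.linalg.norm(a)
        q=P[((P[:,:2]-c)@a)>0.0][:,:2]
        s=least_squares(lambda p:np.hypot(*(q-p).T)-r,c,loss='soft_l1',f_scale=.002);c=s.x
    s2=least_squares(lambda p:np.hypot(*(q-p[:2]).T)-p[2],[*c,r],loss='soft_l1',f_scale=.002)
    return c,np.sqrt(np.mean(s.fun**2)),s2.x
E
cat > m.py <<'E'
from h import *
from plant import cams
import sys
f=cams.grab_frame("top");img=f["img"];cam=f["cam_to_world"][:3,3]
hsv=cv2.cvtColor(img,cv2.COLOR_BGR2HSV);H,S,V=cv2.split(hsv)
white=(V>125)&(S<60)
wood=(S>110)&(H>5)&(H<30)&(V>60)
big=cv2.resize(img[80:340,90:550],None,fx=1.7,fy=1.7,interpolation=cv2.INTER_CUBIC)
cv2.imwrite("pics/crop_t.png",big)
m=np.hstack([white[80:340,90:550],wood[80:340,90:550]]).astype(np.uint8)*255
cv2.imwrite("pics/masks.png",cv2.resize(m,(800,226)))
for n,mask,uv,z,r in [("pot",white,(175,315),.06,.05),("ring",white,(444,302),.01,.054),("rdish",white,(241,266),.04,.03),
  ("rest",wood,(260,196),.01,.063),("rpad",wood,(468,242),.008,.042),("lid",wood,(308,257),.012,.044),
  ("base",white|((V<110)&False),(136,242),.055,.060)]:
    try:
        c=contour(mask,np.array(uv));P=ray(f,c,z);print(n,[np.round(x,4) for x in farcircle(P,cam,r)],len(c))
    except Exception as e: print(n,e)
for n,mask,uv,z in [("sdish",white,(378,270),.04),("spad",wood,(366,200),.008)]:
    c=contour(mask,np.array(uv));P=ray(f,c,z)[:,:2]
    print(n,cv2.minAreaRect((P*1000).astype(np.float32)))
E
python3 m.py
```

```text
pot [array([0.3598, 0.3089]), np.float64(0.0008), array([0.3598, 0.3103, 0.0489])] 124
ring [array([ 0.39  , -0.3141]), np.float64(0.0011), array([ 0.3902, -0.3166,  0.052 ])] 127
rdish [array([0.4702, 0.162 ]), np.float64(0.0007), array([0.4709, 0.163 , 0.029 ])] 71
rest [array([0.6423, 0.124 ]), np.float64(0.001), array([0.6443, 0.1252, 0.0612])] 141
rpad [array([ 0.5327, -0.3754]), np.float64(0.0012), array([ 0.534 , -0.3779,  0.0398])] 94
lid [array([0.4901, 0.0073]), np.float64(0.0049), array([0.4748, 0.0049, 0.0579])] 52
base [array([0.5271, 0.4081]), np.float64(0.0025), array([0.5268, 0.4063, 0.0615])] 149
sdish ((465.4602966308594, -160.15957641601562), (53.600074768066406, 56.736480712890625), 0.3497700095176697)
spad ((637.6702270507812, -132.2362060546875), (82.22225189208984, 82.88153839111328), 84.47126007080078)
```

Run:
```python
import cv2,numpy as np
i=cv2.imread("pics/side0.png");a=cv2.resize(i[230:420,100:360],None,fx=3,fy=3)
cv2.imwrite("pics/side_c.png",a)
```

```text
(no output)
```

View pics/crop_t.png

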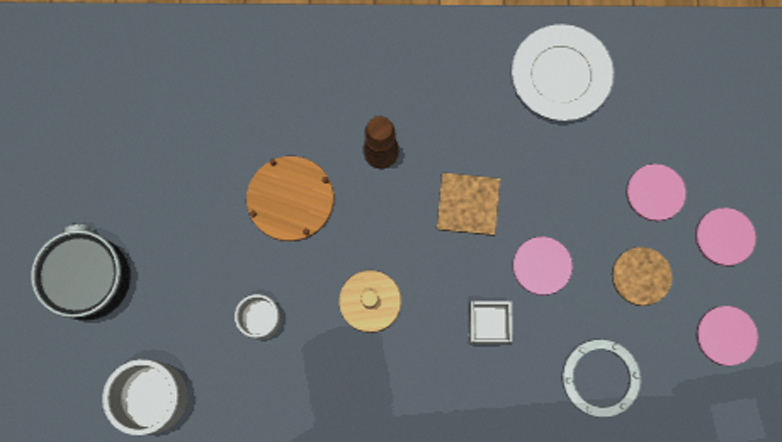

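View pics/masks.png

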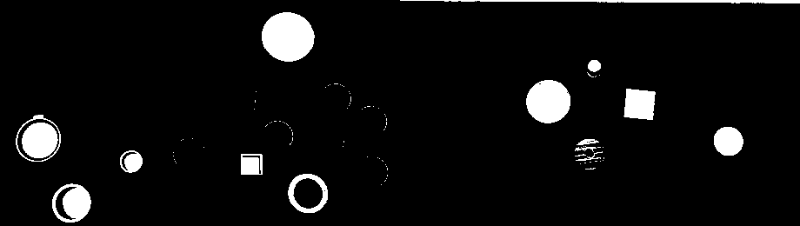

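The top view shows the pot at (175,315), base at (136,242), round dish at (241,266), lid at (308,257), lid rest at (260,196), square dish at (378,270), square pad at (366,200), ring at (444,302) and mill at (314,165).

Round pad candidates are the discs at (468,242), (409,236), (476,193), (517,219) and (518,277). The enlarged crop shows that only (468,242) is brown cork and the other four are pink, so (468,242) is the one meant. The plate and the glass are bystanders.

Next I'll refine the lid, base and ring measurements.

```bash
cat > m2.py <<'E'
from h import *
from plant import cams,sensors
from scipy.spatial.transform import Rotation as R
f=cams.grab_frame("top");img=f["img"]
hsv=cv2.cvtColor(img,cv2.COLOR_BGR2HSV);H,S,V=cv2.split(hsv)
white=(V>125)&(S<60); wood=(S>60)&(H>3)&(H<35)&(V>60)
def free(P,r):
    P=P[:,:2];s=least_squares(lambda p:np.hypot(*(P-p[:2]).T)-p[2],[*P.mean(0),r],loss='soft_l1',f_scale=.001);return s.x.round(4),np.abs(s.fun).mean().round(4)
for n,mask,uv,z,r in [("ring",white,(444,302),.01,.054),("rest",wood,(260,196),.01,.063),("rpad",wood,(468,242),.008,.042),("lid",wood,(308,257),.012,.044),("base",white,(136,242),.055,.06)]:
    c=contour(mask,np.array(uv))
    if n=="base": c=c[c[:,1]>222]
    print(n,free(ray(f,c,z),r))
# inner edges : pot and dish floor-independent: rim centre check on the side view
g=cams.grab_frame("side");hs=cv2.cvtColor(g["img"],cv2.COLOR_BGR2HSV);H,S,V=cv2.split(hs);w=(V>125)&(S<60)
wd=(S>60)&(H>3)&(H<35)&(V>60)
cam=g["cam_to_world"][:3,3]
for n,mask,uv,z,r in [("pot",w,(287,385),.06,.05),("rdish",w,(290,308),.04,.03),("ring",w,(430,210),.01,.054),("lid",wd,(324,265),.012,.044),("rest",wd,(240,268),.01,.063),("rpad",wd,(392,182),.008,.042)]:
    c=contour(mask,np.array(uv));print("side",n,[np.round(x,4) for x in farcircle(ray(g,c,z),cam,r-.0008)])
print("mill foot",ray(f,(314,172),.0),R.from_quat(np.roll(sensors.state()["tool_rot"],-1)).as_matrix().round(3))
print(sensors.state()["time"])
E
python3 m2.py
```

```text
ring (array([ 0.3903, -0.3154,  0.0527]), np.float64(0.0006))
rest (array([0.644 , 0.1248, 0.0621]), np.float64(0.0006))
rpad (array([ 0.534 , -0.3781,  0.041 ]), np.float64(0.0006))
lid (array([0.4954, 0.0077, 0.0428]), np.float64(0.0006))
base (array([0.5262, 0.4091, 0.059 ]), np.float64(0.0006))
side pot [array([ 2.6779, -0.9135]), np.float64(0.2772), array([-141.123 ,  194.9247,  242.9777])]
side rdish [array([ 2.7789, -0.9502]), np.float64(0.2886), array([-132.1377,  182.7718,  227.9474])]
side ring [array([ 2.888 , -1.0158]), np.float64(0.2855), array([-148.0905,  204.5972,  255.1065])]
side lid [array([0.4923, 0.0086]), np.float64(0.0007), array([0.4925, 0.0084, 0.043 ])]
side rest [array([0.6415, 0.126 ]), np.float64(0.0013), array([0.6417, 0.1258, 0.0619])]
side rpad [array([ 0.5308, -0.3767]), np.float64(0.0011), array([ 0.5308, -0.3767,  0.0412])]
mill foot [[ 0.70907833 -0.00611092  0.        ]] [[-0.     0.302 -0.953]
 [ 0.001 -0.953 -0.302]
 [-1.    -0.001 -0.   ]]
0.3
```

```bash
cat > p.py <<'E'
import sys,numpy as np
from plant import sensors
from scipy.spatial.transform import Rotation as R
s=sensors.state();p=s["tool_pos"];M=R.from_quat(np.roll(s["tool_rot"],-1)).as_matrix()
print("t%.2f"%s["time"],"pos",p.round(4),"psi %.1f"%np.degrees(np.arctan2(M[1,1],M[0,1])),"grip %.3f"%s["gripper_width"],"F",s["contact_force"].round(1),"j6 %.2f"%s["joint_pos"][5])
for a in sys.argv[1:]:
    x,y,z,psi=map(float,a.split(","));q=np.radians(psi);c,sn=np.cos(q),np.sin(q)
    T=np.array([[0,c,sn],[0,sn,-c],[-1,0,0]])
    d=M.T@(np.array([x,y,z])-p);rv=R.from_matrix(M.T@T).as_rotvec(degrees=True)
    print(a,"->",(d/.025).round(2),"turn",(rv/5).round(2),"rows>=%.1f"%max(np.linalg.norm(d)/.0417,np.linalg.norm(rv)/7.16))
E
python3 p.py .465,-.16,.15,-90 .465,-.16,.12,-90 .465,-.16,.006,-90
```

```text
t0.30 pos [ 0.1887 -0.5956  0.2309] psi -72.4 grip 1.004 F [ 0.4  0.9 -0.3] j6 -0.12
.465,-.16,.15,-90 -> [  3.25 -13.27 -15.8 ] turn [3.52 0.   0.01] rows>=12.5
.465,-.16,.12,-90 -> [  4.45 -13.27 -15.8 ] turn [3.52 0.   0.01] rows>=12.7
.465,-.16,.006,-90 -> [  9.01 -13.27 -15.8 ] turn [3.52 0.   0.01] rows>=13.5
```

>>> {"fn": "drive_tool", "kwargs": {"series": [{"x":1.3,"y":-5.3,"z":-6.3},{"x":1.3,"y":-5.3,"z":-6.3},{"x":1.3,"y":-5.3,"z":-6.3},{"x":1.3,"y":-5.3,"z":-6.3},{"x":1.3,"y":-5.3,"z":-6.3}]}}

```text
schema error: expected keys x, y, z, ax, ay, az
```

>>> {"fn": "drive_tool", "kwargs": {"series": [{"x":1.3,"y":-5.3,"z":-6.3},{"x":1.3,"y":-5.3,"z":-6.3},{"x":1.3,"y":-5.3,"z":-6.3},{"x":1.3,"y":-5.3,"z":-6.3},{"x":1.3,"y":-5.3,"z":-6.3}]}}

```text
schema error: expected keys x, y, z, ax, ay, az
```

```bash
python3 p.py .465,-.16,.09,-90 .465,-.16,.006,-90
```

```text
t0.30 pos [ 0.1887 -0.5956  0.2309] psi -72.4 grip 1.004 F [ 0.4  0.9 -0.3] j6 -0.12
.465,-.16,.09,-90 -> [  5.65 -13.27 -15.8 ] turn [3.52 0.   0.01] rows>=12.8
.465,-.16,.006,-90 -> [  9.01 -13.27 -15.8 ] turn [3.52 0.   0.01] rows>=13.5
```

All six keys are required in every row.

>>> {"fn": "drive_tool", "kwargs": {"series": [{"x":1.3,"y":-5.3,"z":-6.3,"ax":0,"ay":0,"az":0},{"x":1.3,"y":-5.3,"z":-6.3,"ax":0,"ay":0,"az":0},{"x":1.3,"y":-5.3,"z":-6.3,"ax":0,"ay":0,"az":0},{"x":1.3,"y":-5.3,"z":-6.3,"ax":0,"ay":0,"az":0},{"x":1.3,"y":-5.3,"z":-6.3,"ax":0,"ay":0,"az":0}]}}

```text
time: 0.72
tool_pos: [0.2994, -0.4203, 0.1985]
tool_rot: [0.108, 0.699, 0.108, -0.699]
contact_force: [1.4, -0.6, 0.6]
gripper_width: 0.997
```

>>> {"fn": "drive_tool", "kwargs": {"series": [{"x":1.3,"y":-5.3,"z":-6.3,"ax":0,"ay":0,"az":0},{"x":1.3,"y":-5.3,"z":-6.3,"ax":0,"ay":0,"az":0},{"x":1.3,"y":-5.3,"z":-6.3,"ax":0,"ay":0,"az":0},{"x":1.3,"y":-5.3,"z":-6.3,"ax":0,"ay":0,"az":0},{"x":1.3,"y":-5.3,"z":-6.3,"ax":0,"ay":0,"az":0}]}}

```text
time: 1.13
tool_pos: [0.4096, -0.2463, 0.1663]
tool_rot: [0.108, 0.699, 0.108, -0.699]
contact_force: [0.1, -0.6, -0.5]
gripper_width: 0.999
```

```bash
python3 p.py .465,-.16,.09,-90 .465,-.16,.006,-90
```

```text
t1.13 pos [ 0.4096 -0.2463  0.1663] psi -72.4 grip 0.999 F [ 0.1 -0.6 -0.5] j6 0.57
.465,-.16,.09,-90 -> [ 3.05 -2.63 -3.15] turn [ 3.51 -0.01 -0.01] rows>=3.1
.465,-.16,.006,-90 -> [ 6.41 -2.63 -3.15] turn [ 3.51 -0.01 -0.01] rows>=4.6
```

>>> {"fn": "drive_tool", "kwargs": {"series": [{"x":3.05,"y":-2.65,"z":-3.15,"ax":3.5,"ay":0,"az":0},{"x":3.05,"y":-2.65,"z":-3.15,"ax":3.5,"ay":0,"az":0},{"x":3.05,"y":-2.65,"z":-3.15,"ax":3.5,"ay":0,"az":0},{"x":3.05,"y":-2.65,"z":-3.15,"ax":3.5,"ay":0,"az":0},{"x":3.05,"y":-2.65,"z":-3.15,"ax":3.5,"ay":0,"az":0}]}}

```text
time: 1.55
tool_pos: [0.463, -0.1586, 0.0875]
tool_rot: [-0.001, -0.706, -0.003, 0.709]
contact_force: [0.3, -0.6, -0.4]
gripper_width: 1.0
```

```bash
python3 p.py .465,-.16,.006,-90
python3 - <<'E'
from plant import cams
import cv2
f=cams.grab_frame("wrist");cv2.imwrite("pics/w1.png",f["img"])
E
```

```text
t1.55 pos [ 0.463  -0.1586  0.0875] psi -89.7 grip 1.000 F [ 0.3 -0.6 -0.4] j6 1.08
.465,-.16,.006,-90 -> [ 3.26  0.06 -0.09] turn [0.06 0.05 0.03] rows>=2.0
```

View pics/w1.png

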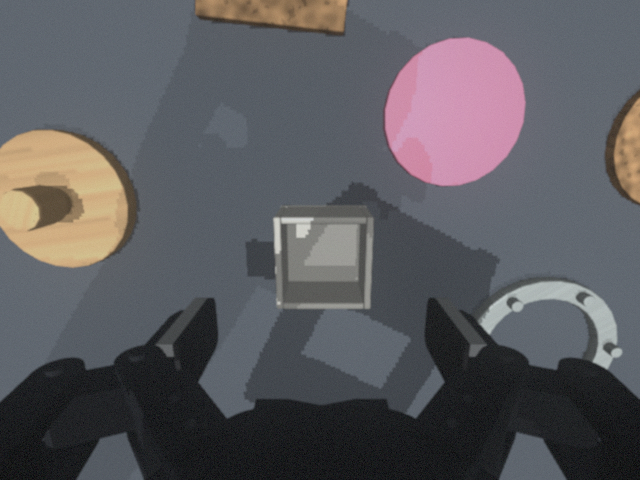

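The wrist view shows the square dish between the jaws, with its rim centre near (324,262). I'll cast that onto the rim plane as a check.

Run:
```python
from plant import cams
from h import *
f=cams.grab_frame("wrist")
print(ray(f,[(276,218),(373,218),(372,307),(277,307)],.04).round(4),ray(f,(324,262),.04))
print(ray(f,[(325,40)],.008))
```

```text
[[ 0.4923 -0.1346  0.04  ]
 [ 0.4925 -0.1892  0.04  ]
 [ 0.4376 -0.1911  0.04  ]
 [ 0.4373 -0.1335  0.04  ]] [[ 0.46623414 -0.16180377  0.04      ]]
[[ 0.5902633  -0.16178337  0.008     ]]
```

>>> {"fn": "drive_tool", "kwargs": {"series": [{"x":1.3,"y":0.05,"z":0,"ax":0,"ay":0,"az":0},{"x":2.5,"y":0.05,"z":0,"ax":0,"ay":0,"az":0},{"x":3.25,"y":0.05,"z":0,"ax":0,"ay":0,"az":0},{"x":3.25,"y":0.05,"z":0,"ax":0,"ay":0,"az":0}]}}

```text
time: 1.98
tool_pos: [0.4612, -0.1627, 0.0061]
tool_rot: [0.001, -0.705, -0.001, 0.709]
contact_force: [-1.6, 1.0, -0.1]
gripper_width: 0.998
```

>>> {"fn": "drive_tool", "kwargs": {"series": [{"x":0,"y":0,"z":0,"ax":0,"ay":0,"az":0},{"x":0,"y":0,"z":0,"ax":0,"ay":0,"az":0},{"x":0,"y":0,"z":0,"ax":0,"ay":0,"az":0},{"x":0,"y":0,"z":0,"ax":0,"ay":0,"az":0},{"x":0,"y":0,"z":0,"ax":0,"ay":0,"az":0}], "hand": 0}}

```text
time: 2.4
tool_pos: [0.4662, -0.164, 0.0118]
tool_rot: [0.002, 0.709, -0.001, -0.705]
contact_force: [-0.5, -1.0, 6.4]
gripper_width: 0.645
```

>>> {"fn": "drive_tool", "kwargs": {"series": [{"x":0,"y":0,"z":0,"ax":0,"ay":0,"az":0},{"x":0,"y":0,"z":0,"ax":0,"ay":0,"az":0},{"x":-1,"y":0,"z":0,"ax":0,"ay":0,"az":0},{"x":-2.4,"y":0,"z":0,"ax":0,"ay":0,"az":0},{"x":-3.6,"y":0,"z":0,"ax":0,"ay":0,"az":0}]}}

```text
time: 2.82
tool_pos: [0.4637, -0.1622, 0.1004]
tool_rot: [-0.0, -0.707, -0.001, 0.707]
contact_force: [0.7, -0.3, -1.0]
gripper_width: 0.644
```

```bash
python3 p.py .637,-.132,.09,-95.5 .637,-.132,.02,-95.5
```

```text
t2.82 pos [ 0.4637 -0.1622  0.1004] psi -89.9 grip 0.644 F [ 0.7 -0.3 -1. ] j6 1.08
.637,-.132,.09,-95.5 -> [ 0.41 -1.2  -6.93] turn [1.12 0.   0.  ] rows>=4.2
.637,-.132,.02,-95.5 -> [ 3.21 -1.2  -6.93] turn [1.12 0.   0.  ] rows>=4.6
```

>>> {"fn": "drive_tool", "kwargs": {"series": [{"x":0,"y":-1.2,"z":-6.95,"ax":1.1,"ay":0,"az":0},{"x":0,"y":-1.2,"z":-6.95,"ax":1.1,"ay":0,"az":0},{"x":0,"y":-1.2,"z":-6.95,"ax":1.1,"ay":0,"az":0},{"x":0,"y":-1.2,"z":-6.95,"ax":1.1,"ay":0,"az":0},{"x":0.4,"y":-1.2,"z":-6.95,"ax":1.1,"ay":0,"az":0}]}}

```text
time: 3.23
tool_pos: [0.6445, -0.1317, 0.0926]
tool_rot: [-0.032, 0.71, -0.033, -0.703]
contact_force: [0.5, -0.0, -0.1]
gripper_width: 0.639
```

```bash
python3 p.py .635,-.132,.028,-95.5
python3 - <<'E'
from plant import cams
import cv2
f=cams.grab_frame("side");cv2.imwrite("pics/s2.png",cv2.resize(f["img"][120:300,200:460],None,fx=3,fy=3))
E
```

```text
t3.23 pos [ 0.6445 -0.1317  0.0926] psi -95.3 grip 0.639 F [ 0.5 -0.  -0.1] j6 1.35
.635,-.132,.028,-95.5 -> [2.58 0.05 0.4 ] turn [ 0.04 -0.11 -0.01] rows>=1.6
```

View pics/s2.png

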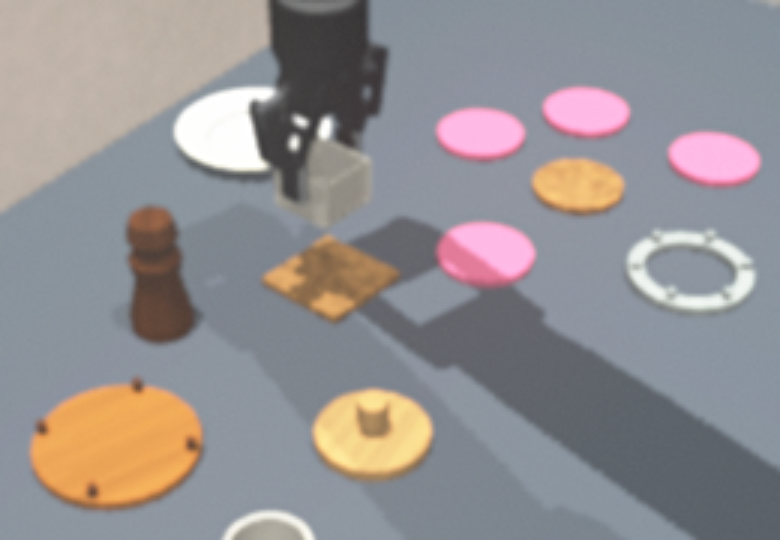

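The side view shows the square dish held level above the square pad. I'll lower it.

>>> {"fn": "drive_tool", "kwargs": {"series": [{"x":1.2,"y":0,"z":0.05,"ax":0,"ay":0,"az":0},{"x":2.2,"y":0,"z":0.05,"ax":0,"ay":0,"az":0},{"x":2.6,"y":0,"z":0.05,"ax":0,"ay":0,"az":0},{"x":2.6,"y":0,"z":0.05,"ax":0,"ay":0,"az":0},{"x":2.6,"y":0,"z":0.05,"ax":0,"ay":0,"az":0}]}}

```text
time: 3.7
tool_pos: [0.6361, -0.1322, 0.024]
tool_rot: [0.033, -0.706, 0.034, 0.706]
contact_force: [0.2, -0.1, -0.1]
gripper_width: 0.647
```

```bash
python3 p.py .636,-.132,.02,-95.5
```

```text
t3.70 pos [ 0.6361 -0.1322  0.024 ] psi -95.4 grip 0.647 F [ 0.2 -0.1 -0.1] j6 1.35
.636,-.132,.02,-95.5 -> [ 0.16 -0.01  0.01] turn [ 0.01  0.   -0.  ] rows>=0.1
```

>>> {"fn": "drive_tool", "kwargs": {"series": [{"x":0.15,"y":0,"z":0,"ax":0,"ay":0,"az":0},{"x":0.25,"y":0,"z":0,"ax":0,"ay":0,"az":0},{"x":0.3,"y":0,"z":0,"ax":0,"ay":0,"az":0},{"x":0.35,"y":0,"z":0,"ax":0,"ay":0,"az":0},{"x":0.35,"y":0,"z":0,"ax":0,"ay":0,"az":0}]}}

```text
time: 4.12
tool_pos: [0.6379, -0.1326, 0.0195]
tool_rot: [-0.033, 0.707, -0.034, -0.706]
contact_force: [-6.4, 1.1, 13.6]
gripper_width: 0.644
```

>>> {"fn": "drive_tool", "kwargs": {"series": [{"x":0.2,"y":0,"z":0,"ax":0,"ay":0,"az":0},{"x":0,"y":0,"z":0,"ax":0,"ay":0,"az":0},{"x":0,"y":0,"z":0,"ax":0,"ay":0,"az":0},{"x":0,"y":0,"z":0,"ax":0,"ay":0,"az":0},{"x":0,"y":0,"z":0,"ax":0,"ay":0,"az":0}], "hand": 1}}

```text
time: 4.53
tool_pos: [0.6366, -0.1321, 0.0152]
tool_rot: [-0.033, 0.706, -0.033, -0.706]
contact_force: [1.0, -0.4, 0.6]
gripper_width: 1.001
```

>>> {"fn": "drive_tool", "kwargs": {"series": [{"x":-1,"y":0,"z":0,"ax":0,"ay":0,"az":0},{"x":-2.2,"y":0,"z":0,"ax":0,"ay":0,"az":0},{"x":-3.6,"y":0,"z":0,"ax":0,"ay":0,"az":0},{"x":-5,"y":0,"z":0,"ax":0,"ay":0,"az":0},{"x":-5,"y":0,"z":0,"ax":0,"ay":0,"az":0}]}}

```text
time: 4.95
tool_pos: [0.6412, -0.1335, 0.1497]
tool_rot: [-0.032, 0.711, -0.035, -0.701]
contact_force: [0.1, -0.6, 2.5]
gripper_width: 1.001
```

```bash
python3 p.py .494,.008,.14,-95 .494,.008,.026,-95
python3 - <<'E'
from plant import cams
import cv2
f=cams.grab_frame("side");cv2.imwrite("pics/s3.png",cv2.resize(f["img"][120:300,200:460],None,fx=3,fy=3))
E
```

```text
t4.95 pos [ 0.6412 -0.1335  0.1497] psi -95.4 grip 1.001 F [ 0.1 -0.6  2.5] j6 1.35
.494,.008,.14,-95 -> [ 0.28 -5.08  6.4 ] turn [-0.08 -0.16 -0.04] rows>=4.9
.494,.008,.026,-95 -> [ 4.84 -5.1   6.46] turn [-0.08 -0.16 -0.04] rows>=5.7
```

View pics/s3.png

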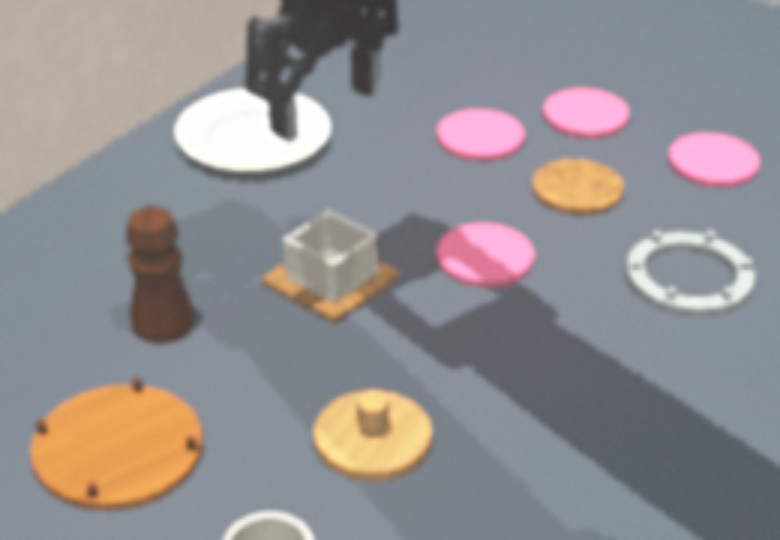

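The square dish stands squared on its pad. Next is the lid, gripped by its knob.

>>> {"fn": "drive_tool", "kwargs": {"series": [{"x":0.8,"y":-5.1,"z":6.4,"ax":0,"ay":0,"az":0},{"x":0.8,"y":-5.1,"z":6.4,"ax":0,"ay":0,"az":0},{"x":0.8,"y":-5.1,"z":6.4,"ax":0,"ay":0,"az":0},{"x":0.8,"y":-5.1,"z":6.4,"ax":0,"ay":0,"az":0},{"x":0.8,"y":-5.1,"z":6.4,"ax":0,"ay":0,"az":0}]}}

```text
time: 5.42
tool_pos: [0.4864, 0.0113, 0.1178]
tool_rot: [0.034, -0.705, 0.033, 0.707]
contact_force: [-0.9, -0.1, 0.5]
gripper_width: 1.0
```

```bash
python3 - <<'E'
from plant import cams
import cv2
f=cams.grab_frame("wrist");cv2.imwrite("pics/w4.png",f["img"])
E
python3 p.py .494,.008,.022,-95
```

```text
t5.47 pos [0.4803 0.0154 0.1147] psi -95.3 grip 1.002 F [ 0.7  3.6 -2.1] j6 1.54
.494,.008,.022,-95 -> [ 3.7   0.26 -0.62] turn [-0.06  0.14  0.04] rows>=2.3
```

View pics/w4.png

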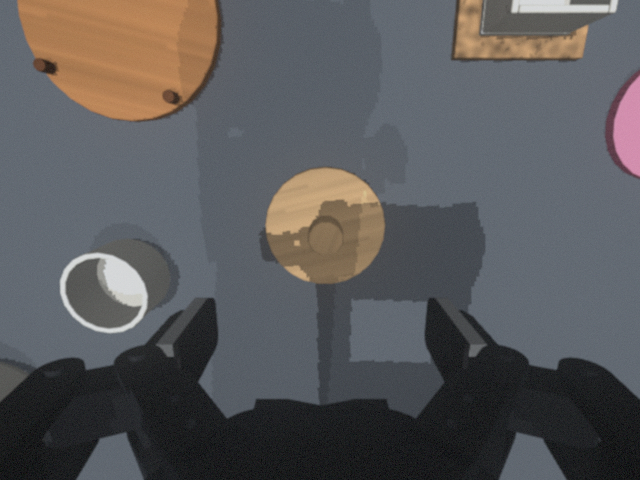

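The knob top is at (325,235), central between the fingers. I'll go partway down and check.

>>> {"fn": "drive_tool", "kwargs": {"series": [{"x":1.2,"y":0,"z":0,"ax":0,"ay":0,"az":0},{"x":1.2,"y":0,"z":0,"ax":0,"ay":0,"az":0},{"x":1.2,"y":0,"z":0,"ax":0,"ay":0,"az":0}]}}

```text
time: 5.72
tool_pos: [0.4871, 0.0103, 0.0876]
tool_rot: [0.034, -0.704, 0.033, 0.708]
contact_force: [1.1, 0.4, 0.5]
gripper_width: 1.002
```

```bash
python3 - <<'E'
from plant import cams
from h import *
f=cams.grab_frame("wrist");cv2.imwrite("pics/w5.png",f["img"][150:400,150:500])
E
python3 p.py .493,.008,.022,-95
```

```text
t5.77 pos [0.4887 0.0099 0.0893] psi -95.4 grip 1.001 F [0.2 0.2 0.8] j6 1.53
.493,.008,.022,-95 -> [ 2.69  0.06 -0.19] turn [-0.09  0.03  0.  ] rows>=1.6
```

View pics/w5.png

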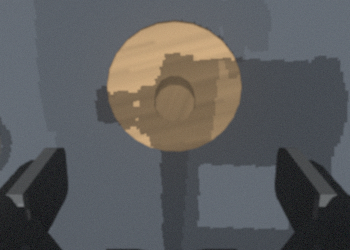

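```bash
python3 - <<'E'
from plant import cams
from h import *
f=cams.grab_frame("wrist");print(ray(f,(325,250),.042))
E
python3 p.py .493,.008,.022,-95
```

```text
[[0.49882983 0.00697592 0.042     ]]
t5.82 pos [0.4897 0.0096 0.0904] psi -95.5 grip 0.998 F [-0.   0.9 -0.1] j6 1.53
.493,.008,.022,-95 -> [ 2.74  0.05 -0.14] turn [-0.09  0.   -0.  ] rows>=1.6
```

>>> {"fn": "drive_tool", "kwargs": {"series": [{"x":1.2,"y":0.05,"z":-0.2,"ax":0,"ay":0,"az":0},{"x":2.2,"y":0.05,"z":-0.2,"ax":0,"ay":0,"az":0},{"x":2.7,"y":0.05,"z":-0.2,"ax":0,"ay":0,"az":0},{"x":2.7,"y":0.05,"z":-0.2,"ax":0,"ay":0,"az":0}]}}

```text
time: 6.15
tool_pos: [0.4927, 0.008, 0.0203]
tool_rot: [0.034, -0.705, 0.034, 0.708]
contact_force: [-0.3, 1.1, 0.3]
gripper_width: 1.001
```

>>> {"fn": "drive_tool", "kwargs": {"series": [{"x":0,"y":0,"z":0,"ax":0,"ay":0,"az":0},{"x":0,"y":0,"z":0,"ax":0,"ay":0,"az":0},{"x":0,"y":0,"z":0,"ax":0,"ay":0,"az":0},{"x":0,"y":0,"z":0,"ax":0,"ay":0,"az":0},{"x":0,"y":0,"z":0,"ax":0,"ay":0,"az":0}], "hand": 0}}

```text
time: 6.57
tool_pos: [0.4951, 0.0081, 0.0238]
tool_rot: [-0.033, 0.707, -0.034, -0.706]
contact_force: [0.2, -0.4, -0.2]
gripper_width: 0.294
```

>>> {"fn": "drive_tool", "kwargs": {"series": [{"x":0,"y":0,"z":0,"ax":0,"ay":0,"az":0},{"x":0,"y":0,"z":0,"ax":0,"ay":0,"az":0},{"x":0,"y":0,"z":0,"ax":0,"ay":0,"az":0}]}}

```text
time: 6.82
tool_pos: [0.4952, 0.0081, 0.024]
tool_rot: [-0.033, 0.707, -0.033, -0.706]
contact_force: [-1.1, 0.5, 6.3]
gripper_width: 0.255
```

>>> {"fn": "drive_tool", "kwargs": {"series": [{"x":-1.2,"y":0,"z":0,"ax":0,"ay":0,"az":0},{"x":-2.4,"y":0,"z":0,"ax":0,"ay":0,"az":0},{"x":-3,"y":0,"z":0,"ax":0,"ay":0,"az":0}]}}

```text
time: 7.07
tool_pos: [0.4953, 0.0082, 0.1004]
tool_rot: [-0.033, 0.708, -0.034, -0.705]
contact_force: [0.2, -0.6, -0.0]
gripper_width: 0.257
```

```bash
python3 p.py .643,.1255,.09,-95 .643,.1255,.04,-95
```

```text
t7.07 pos [0.4953 0.0082 0.1004] psi -95.4 grip 0.257 F [ 0.2 -0.6 -0. ] j6 1.53
.643,.1255,.09,-95 -> [ 0.44 -5.23 -5.44] turn [-0.08 -0.04 -0.  ] rows>=4.5
.643,.1255,.04,-95 -> [ 2.44 -5.23 -5.43] turn [-0.08 -0.04 -0.  ] rows>=4.8
```

>>> {"fn": "drive_tool", "kwargs": {"series": [{"x":0.4,"y":-5.25,"z":-5.4,"ax":0,"ay":0,"az":0},{"x":0.4,"y":-5.25,"z":-5.4,"ax":0,"ay":0,"az":0},{"x":0.4,"y":-5.25,"z":-5.4,"ax":0,"ay":0,"az":0},{"x":0.4,"y":-5.25,"z":-5.4,"ax":0,"ay":0,"az":0},{"x":0.4,"y":-5.25,"z":-5.4,"ax":0,"ay":0,"az":0}]}}

```text
time: 7.48
tool_pos: [0.6431, 0.1289, 0.0869]
tool_rot: [-0.033, 0.707, -0.033, -0.706]
contact_force: [0.5, -1.1, -0.2]
gripper_width: 0.253
```

>>> {"fn": "drive_tool", "kwargs": {"series": [{"x":1,"y":0,"z":0,"ax":0,"ay":0,"az":0},{"x":1.2,"y":0,"z":0,"ax":0,"ay":0,"az":0},{"x":1.2,"y":0,"z":0,"ax":0,"ay":0,"az":0},{"x":1.2,"y":0,"z":0,"ax":0,"ay":0,"az":0}]}}

```text
time: 7.82
tool_pos: [0.6394, 0.1257, 0.0563]
tool_rot: [0.033, -0.705, 0.034, 0.707]
contact_force: [0.8, 1.0, -0.9]
gripper_width: 0.251
```

```bash
python3 p.py .643,.1255,.036,-95
python3 - <<'E'
from plant import cams
import cv2
f=cams.grab_frame("side");cv2.imwrite("pics/s6.png",cv2.resize(f["img"][180:320,160:360],None,fx=3.5,fy=3.5))
E
```

```text
t7.82 pos [0.6394 0.1257 0.0563] psi -95.4 grip 0.251 F [ 0.8  1.  -0.9] j6 1.75
.643,.1255,.036,-95 -> [ 0.81 -0.   -0.15] turn [-0.09  0.04 -0.01] rows>=0.5
```

View pics/s6.png

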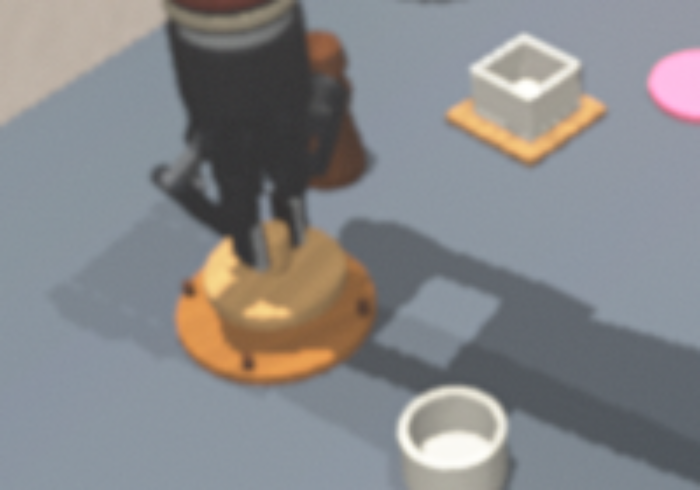

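The lid is level above its rest. I'll lower it until it touches.

>>> {"fn": "drive_tool", "kwargs": {"series": [{"x":0.4,"y":0,"z":-0.05,"ax":0,"ay":0,"az":0},{"x":0.7,"y":0,"z":-0.05,"ax":0,"ay":0,"az":0},{"x":0.85,"y":0,"z":-0.05,"ax":0,"ay":0,"az":0},{"x":0.95,"y":0,"z":-0.05,"ax":0,"ay":0,"az":0},{"x":0.95,"y":0,"z":-0.05,"ax":0,"ay":0,"az":0}]}}

```text
time: 8.28
tool_pos: [0.6422, 0.1258, 0.0341]
tool_rot: [0.034, -0.706, 0.034, 0.706]
contact_force: [0.6, -0.3, 0.1]
gripper_width: 0.258
```

>>> {"fn": "drive_tool", "kwargs": {"series": [{"x":0.05,"y":0,"z":0,"ax":0,"ay":0,"az":0},{"x":0.1,"y":0,"z":0,"ax":0,"ay":0,"az":0},{"x":0.1,"y":0,"z":0,"ax":0,"ay":0,"az":0}]}}

```text
time: 8.53
tool_pos: [0.6429, 0.126, 0.034]
tool_rot: [-0.033, 0.707, -0.033, -0.706]
contact_force: [-6.2, -0.2, 10.3]
gripper_width: 0.251
```

>>> {"fn": "drive_tool", "kwargs": {"series": [{"x":0,"y":0,"z":0,"ax":0,"ay":0,"az":0},{"x":0,"y":0,"z":0,"ax":0,"ay":0,"az":0},{"x":0,"y":0,"z":0,"ax":0,"ay":0,"az":0},{"x":0,"y":0,"z":0,"ax":0,"ay":0,"az":0},{"x":-0.5,"y":0,"z":0,"ax":0,"ay":0,"az":0}], "hand": 1}}

```text
time: 8.95
tool_pos: [0.6397, 0.1258, 0.0408]
tool_rot: [0.033, -0.704, 0.034, 0.708]
contact_force: [-0.1, -0.3, -1.0]
gripper_width: 0.941
```

>>> {"fn": "drive_tool", "kwargs": {"series": [{"x":-1,"y":0,"z":0,"ax":0,"ay":0,"az":0},{"x":-2.2,"y":0,"z":0,"ax":0,"ay":0,"az":0},{"x":-3.6,"y":0,"z":0,"ax":0,"ay":0,"az":0},{"x":-4.5,"y":0,"z":0,"ax":0,"ay":0,"az":0}]}}

```text
time: 9.28
tool_pos: [0.6435, 0.1262, 0.161]
tool_rot: [-0.034, 0.708, -0.033, -0.705]
contact_force: [0.7, 0.0, 0.5]
gripper_width: 1.001
```

```bash
python3 p.py
python3 - <<'E'
from plant import cams
import cv2
f=cams.grab_frame("side");cv2.imwrite("pics/s7.png",cv2.resize(f["img"][180:320,160:360],None,fx=3.5,fy=3.5))
f=cams.grab_frame("top");cv2.imwrite("pics/t7.png",f["img"])
E
```

```text
t9.28 pos [0.6435 0.1262 0.161 ] psi -95.4 grip 1.001 F [0.7 0.  0.5] j6 1.75
```

View pics/s7.png

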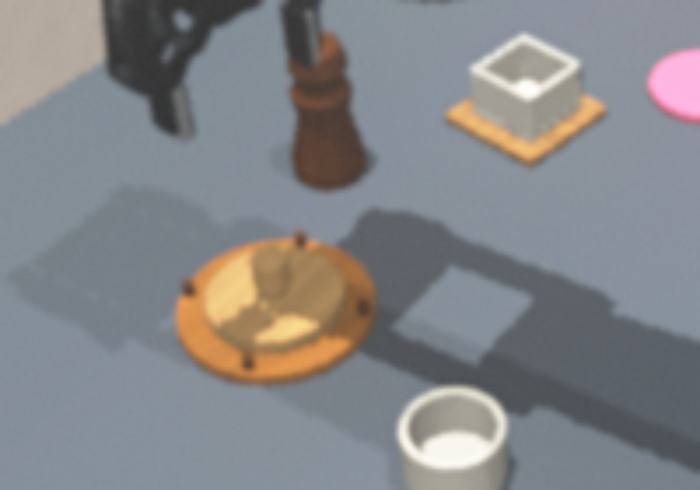

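The lid lies flat between the four pegs and the mill hasn't moved. Next is the pot, taken by the rim on its −y side.

```bash
python3 p.py .359,.264,.12,-90 .359,.264,.032,-90
```

```text
t9.38 pos [0.6458 0.1264 0.1642] psi -95.4 grip 1.003 F [ 0.5 -0.2  0.6] j6 1.75
.359,.264,.12,-90 -> [ 1.64 -4.39 11.96] turn [-1.08 -0.13  0.02] rows>=7.7
.359,.264,.032,-90 -> [ 5.16 -4.38 12.  ] turn [-1.08 -0.13  0.02] rows>=8.3
```

>>> {"fn": "drive_tool", "kwargs": {"series": [{"x":0.7,"y":-2.2,"z":6,"ax":0,"ay":0,"az":0},{"x":0.7,"y":-2.2,"z":6,"ax":0,"ay":0,"az":0},{"x":0.7,"y":-2.2,"z":6,"ax":0,"ay":0,"az":0},{"x":0.7,"y":-2.2,"z":6,"ax":0,"ay":0,"az":0}], "hand": 0.55}}

```text
time: 9.72
tool_pos: [0.4953, 0.1954, 0.1376]
tool_rot: [0.033, -0.705, 0.034, 0.707]
contact_force: [0.5, 0.6, 0.8]
gripper_width: 0.552
```

>>> {"fn": "drive_tool", "kwargs": {"series": [{"x":0.8,"y":-2.2,"z":5.95,"ax":-1.1,"ay":0,"az":0},{"x":0.8,"y":-2.2,"z":5.95,"ax":-1.1,"ay":0,"az":0},{"x":0.8,"y":-2.2,"z":5.95,"ax":-1.1,"ay":0,"az":0},{"x":0.8,"y":-2.2,"z":5.95,"ax":-1.1,"ay":0,"az":0},{"x":0.8,"y":-2.2,"z":5.95,"ax":-1.1,"ay":0,"az":0}]}}

```text
time: 10.13
tool_pos: [0.3492, 0.2648, 0.1163]
tool_rot: [-0.002, -0.705, -0.002, 0.709]
contact_force: [0.5, -0.9, -0.0]
gripper_width: 0.552
```

>>> {"fn": "drive_tool", "kwargs": {"series": [{"x":0,"y":0,"z":0,"ax":0,"ay":0,"az":0},{"x":0,"y":0,"z":0,"ax":0,"ay":0,"az":0},{"x":0,"y":0,"z":0,"ax":0,"ay":0,"az":0}]}}

```text
time: 10.38
tool_pos: [0.3562, 0.2636, 0.1193]
tool_rot: [0.0, 0.707, 0.0, -0.707]
contact_force: [0.8, -0.5, 0.2]
gripper_width: 0.551
```

```bash
python3 p.py .359,.264,.09,-90 .359,.264,.032,-90
python3 - <<'E'
from plant import cams
import cv2
f=cams.grab_frame("wrist");cv2.imwrite("pics/w8.png",f["img"])
E
```

```text
t10.38 pos [0.3562 0.2636 0.1193] psi -90.0 grip 0.551 F [ 0.8 -0.5  0.2] j6 2.04
.359,.264,.09,-90 -> [ 1.17 -0.02 -0.11] turn [ 0.   -0.01  0.  ] rows>=0.7
.359,.264,.032,-90 -> [ 3.49 -0.02 -0.11] turn [ 0.   -0.01  0.  ] rows>=2.1
```

View pics/w8.png

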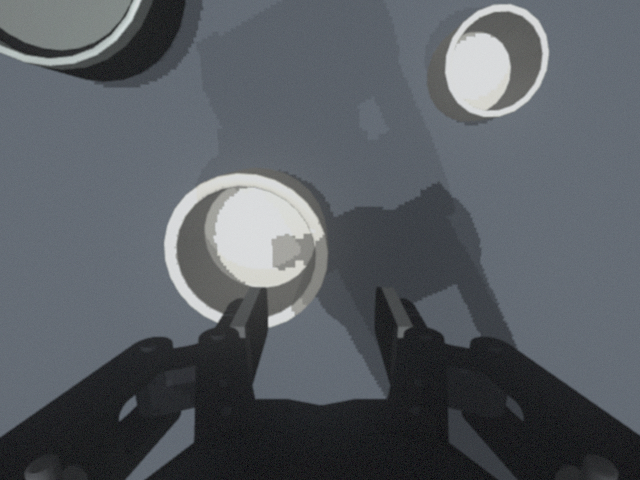

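Run:
```python
from plant import cams
from h import *
f=cams.grab_frame("wrist")
print(ray(f,[(165,249),(328,249),(245,174),(245,326)],.06).round(4))
```

```text
[[0.3639 0.3587 0.06  ]
 [0.364  0.2596 0.06  ]
 [0.4088 0.3074 0.06  ]
 [0.312  0.313  0.06  ]]
```

Wrist rays put the pot centre at (0.360,0.309), which agrees with the top view. Going down.

>>> {"fn": "drive_tool", "kwargs": {"series": [{"x":1.2,"y":0,"z":-0.15,"ax":0,"ay":0,"az":0},{"x":2.4,"y":0,"z":-0.15,"ax":0,"ay":0,"az":0},{"x":3.5,"y":0,"z":-0.15,"ax":0,"ay":0,"az":0},{"x":3.5,"y":0,"z":-0.15,"ax":0,"ay":0,"az":0},{"x":3.5,"y":0,"z":-0.15,"ax":0,"ay":0,"az":0}]}}

```text
time: 10.9
tool_pos: [0.3582, 0.2628, 0.0301]
tool_rot: [-0.001, -0.706, 0.001, 0.708]
contact_force: [0.2, 0.0, 1.3]
gripper_width: 0.55
```

>>> {"fn": "drive_tool", "kwargs": {"series": [{"x":0,"y":0,"z":0,"ax":0,"ay":0,"az":0},{"x":0,"y":0,"z":0,"ax":0,"ay":0,"az":0},{"x":0,"y":0,"z":0,"ax":0,"ay":0,"az":0},{"x":0,"y":0,"z":0,"ax":0,"ay":0,"az":0},{"x":0,"y":0,"z":0,"ax":0,"ay":0,"az":0}], "hand": 0}}

```text
time: 11.32
tool_pos: [0.3605, 0.2646, 0.0336]
tool_rot: [-0.0, 0.708, 0.001, -0.706]
contact_force: [-0.3, 0.4, 6.1]
gripper_width: 0.077
```

>>> {"fn": "drive_tool", "kwargs": {"series": [{"x":0,"y":0,"z":0,"ax":0,"ay":0,"az":0},{"x":0,"y":0,"z":0,"ax":0,"ay":0,"az":0}]}}

```text
time: 11.48
tool_pos: [0.3606, 0.2646, 0.0336]
tool_rot: [0.0, 0.708, 0.001, -0.706]
contact_force: [0.3, -0.2, 5.9]
gripper_width: 0.083
```

>>> {"fn": "drive_tool", "kwargs": {"series": [{"x":-1,"y":0,"z":0,"ax":0,"ay":0,"az":0},{"x":-2,"y":0,"z":0,"ax":0,"ay":0,"az":0},{"x":-3,"y":0,"z":0,"ax":0,"ay":0,"az":0},{"x":-4,"y":0,"z":0,"ax":0,"ay":0,"az":0},{"x":-4,"y":0,"z":0,"ax":0,"ay":0,"az":0}]}}

```text
time: 11.9
tool_pos: [0.3616, 0.2652, 0.1365]
tool_rot: [-0.001, 0.71, 0.002, -0.704]
contact_force: [2.2, 0.9, -3.2]
gripper_width: 0.082
```

```bash
python3 p.py .5255,.3635,.13,-90
python3 - <<'E'
from plant import cams
import cv2
f=cams.grab_frame("wrist");cv2.imwrite("pics/w9.png",f["img"])
f=cams.grab_frame("side");cv2.imwrite("pics/s9.png",cv2.resize(f["img"][230:470,100:400],None,fx=2.5,fy=2.5))
E
```

```text
t11.90 pos [0.3616 0.2652 0.1365] psi -89.9 grip 0.082 F [ 2.2  0.9 -3.2] j6 2.04
.5255,.3635,.13,-90 -> [ 0.33 -3.92 -6.56] turn [ 0.02 -0.1   0.05] rows>=4.6
```

View pics/s9.png

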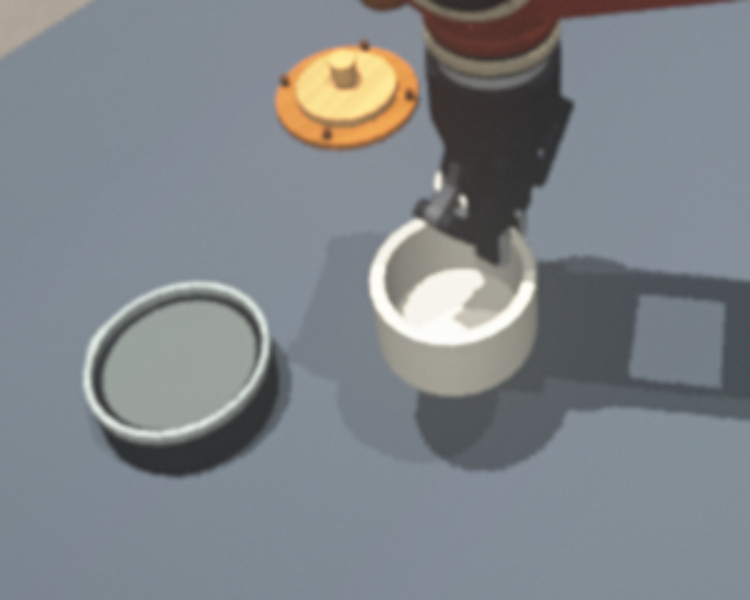

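View pics/w9.png

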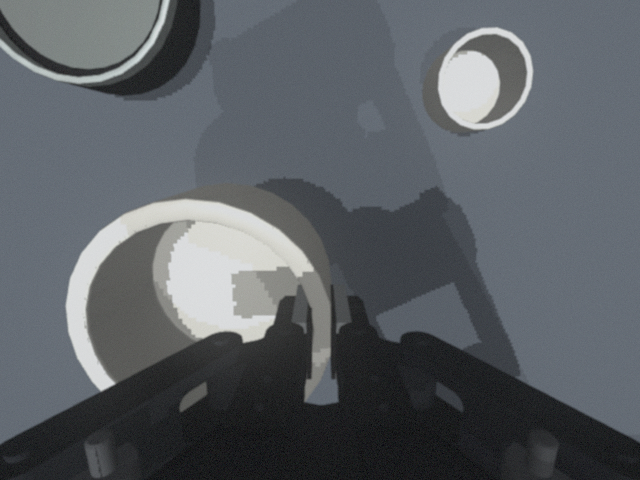

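Pot is held level. Moving it over the base.

>>> {"fn": "drive_tool", "kwargs": {"series": [{"x":0,"y":-0.8,"z":-1.35,"ax":0,"ay":0,"az":0},{"x":0,"y":-1.6,"z":-2.7,"ax":0,"ay":0,"az":0},{"x":0,"y":-2.4,"z":-4,"ax":0,"ay":0,"az":0},{"x":0,"y":-3.2,"z":-5.4,"ax":0,"ay":0,"az":0},{"x":0,"y":-3.95,"z":-6.6,"ax":0,"ay":0,"az":0}]}}

```text
time: 12.42
tool_pos: [0.5238, 0.3626, 0.1268]
tool_rot: [-0.001, -0.705, 0.001, 0.709]
contact_force: [0.2, -0.6, -3.7]
gripper_width: 0.081
```

>>> {"fn": "drive_tool", "kwargs": {"series": [{"x":0.3,"y":0,"z":0,"ax":0,"ay":0,"az":0},{"x":0.6,"y":0,"z":0,"ax":0,"ay":0,"az":0},{"x":0.6,"y":0,"z":0,"ax":0,"ay":0,"az":0},{"x":0.6,"y":0,"z":0,"ax":0,"ay":0,"az":0}]}}

```text
time: 12.75
tool_pos: [0.5211, 0.3614, 0.1129]
tool_rot: [-0.002, -0.705, 0.001, 0.709]
contact_force: [-0.8, -0.6, -4.3]
gripper_width: 0.083
```

```bash
python3 p.py .526,.3635,.085,-90
python3 - <<'E'
from plant import cams
import cv2
f=cams.grab_frame("side");cv2.imwrite("pics/s10.png",cv2.resize(f["img"][230:470,80:380],None,fx=2.5,fy=2.5))
f=cams.grab_frame("top");cv2.imwrite("pics/t10.png",cv2.resize(f["img"][150:350,60:310],None,fx=3,fy=3))
E
```

```text
t12.75 pos [0.5211 0.3614 0.1129] psi -89.9 grip 0.083 F [-0.8 -0.6 -4.3] j6 2.06
.526,.3635,.085,-90 -> [ 1.11 -0.09 -0.2 ] turn [ 0.02  0.06 -0.03] rows>=0.7
```

View pics/s10.png

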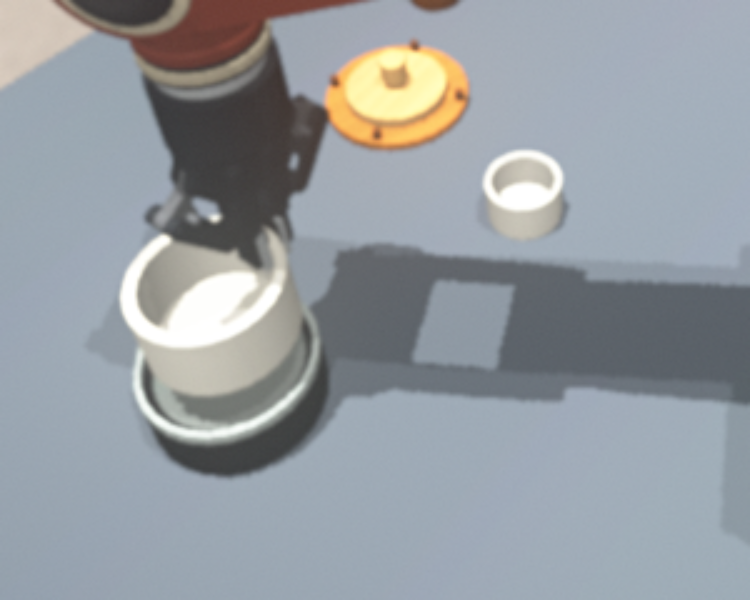

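View pics/t10.png

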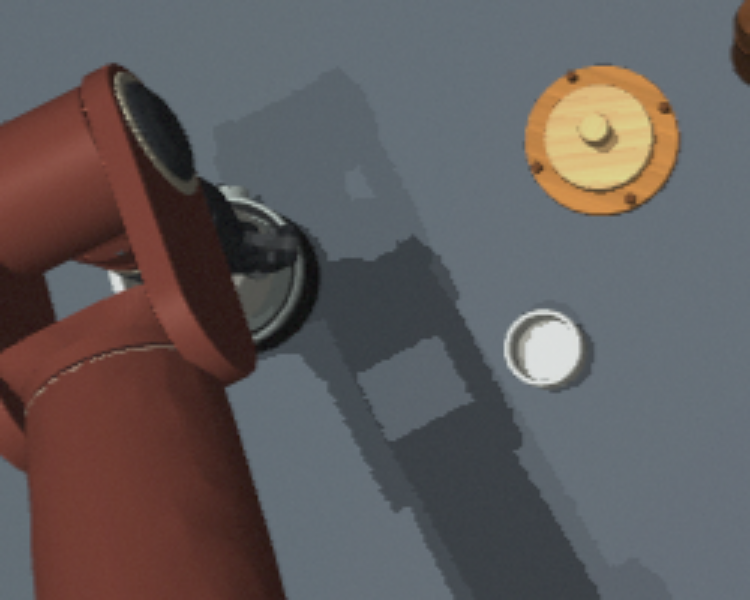

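>>> {"fn": "drive_tool", "kwargs": {"series": [{"x":0.5,"y":0,"z":0,"ax":0,"ay":0,"az":0},{"x":0.9,"y":0,"z":0,"ax":0,"ay":0,"az":0},{"x":1.1,"y":0,"z":0,"ax":0,"ay":0,"az":0},{"x":1.1,"y":0,"z":0,"ax":0,"ay":0,"az":0},{"x":1.1,"y":0,"z":0,"ax":0,"ay":0,"az":0}]}}

```text
time: 13.27
tool_pos: [0.5231, 0.3624, 0.0878]
tool_rot: [-0.001, -0.707, -0.0, 0.708]
contact_force: [-0.2, 0.2, -4.7]
gripper_width: 0.083
```

```bash
python3 p.py .526,.3635,.079,-90
python3 - <<'E'
from plant import cams
import cv2
f=cams.grab_frame("side");cv2.imwrite("pics/s11.png",cv2.resize(f["img"][280:440,80:300],None,fx=3.4,fy=3.4))
E
```

```text
t13.27 pos [0.5231 0.3624 0.0878] psi -89.9 grip 0.083 F [-0.2  0.2 -4.7] j6 2.06
.526,.3635,.079,-90 -> [ 0.35 -0.04 -0.12] turn [ 0.02  0.02 -0.01] rows>=0.2
```

View pics/s11.png

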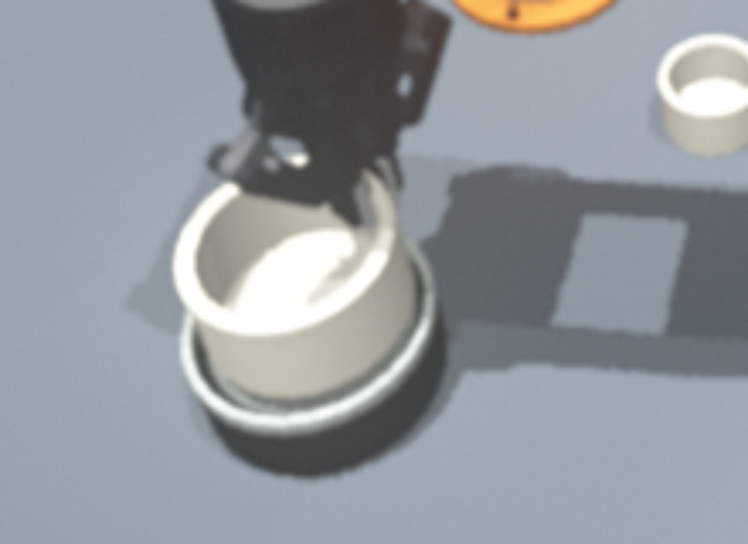

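The pot is inside the collar with an even gap. I'll lower it onto the hotplate.

>>> {"fn": "drive_tool", "kwargs": {"series": [{"x":0.2,"y":0,"z":-0.1,"ax":0,"ay":0,"az":0},{"x":0.35,"y":0,"z":-0.1,"ax":0,"ay":0,"az":0},{"x":0.45,"y":0,"z":-0.1,"ax":0,"ay":0,"az":0},{"x":0.5,"y":0,"z":-0.1,"ax":0,"ay":0,"az":0},{"x":0.5,"y":0,"z":-0.1,"ax":0,"ay":0,"az":0}]}}

```text
time: 13.73
tool_pos: [0.5272, 0.3631, 0.0786]
tool_rot: [0.0, 0.708, 0.001, -0.707]
contact_force: [-3.7, -2.7, 3.9]
gripper_width: 0.081
```

>>> {"fn": "drive_tool", "kwargs": {"series": [{"x":0.05,"y":0,"z":0,"ax":0,"ay":0,"az":0},{"x":0.05,"y":0,"z":0,"ax":0,"ay":0,"az":0},{"x":0.05,"y":0,"z":0,"ax":0,"ay":0,"az":0},{"x":0,"y":0,"z":0,"ax":0,"ay":0,"az":0}], "hand": 0.5}}

```text
time: 14.07
tool_pos: [0.5264, 0.3629, 0.0763]
tool_rot: [0.0, 0.707, 0.001, -0.707]
contact_force: [0.4, 0.4, 0.9]
gripper_width: 0.502
```

>>> {"fn": "drive_tool", "kwargs": {"series": [{"x":-1,"y":0,"z":0,"ax":0,"ay":0,"az":0},{"x":-2,"y":0,"z":0,"ax":0,"ay":0,"az":0},{"x":-3.3,"y":0,"z":0,"ax":0,"ay":0,"az":0},{"x":-3.8,"y":0,"z":0,"ax":0,"ay":0,"az":0},{"x":-3.8,"y":0,"z":0,"ax":0,"ay":0,"az":0}]}}

```text
time: 14.48
tool_pos: [0.5288, 0.3642, 0.1766]
tool_rot: [-0.001, 0.71, 0.002, -0.704]
contact_force: [1.3, -0.1, 0.2]
gripper_width: 0.497
```

```bash
python3 p.py .470,.162,.12,-90 .47,.162,.06,-90
python3 - <<'E'
from plant import cams
import cv2
f=cams.grab_frame("side");cv2.imwrite("pics/s12.png",cv2.resize(f["img"][280:440,80:300],None,fx=3.4,fy=3.4))
E
```

```text
t14.48 pos [0.5288 0.3642 0.1766] psi -89.9 grip 0.497 F [ 1.3 -0.1  0.2] j6 2.06
.470,.162,.12,-90 -> [2.21 8.09 2.38] turn [ 0.02 -0.09  0.05] rows>=5.2
.47,.162,.06,-90 -> [4.61 8.1  2.4 ] turn [ 0.02 -0.09  0.05] rows>=5.8
```

View pics/s12.png

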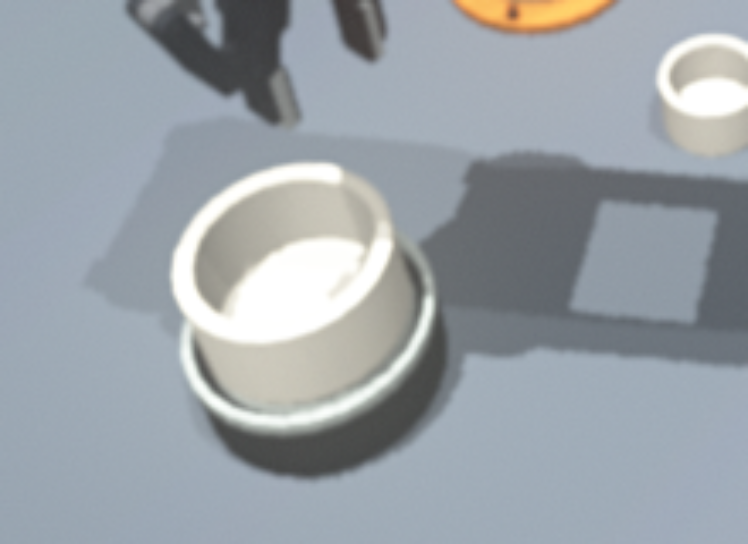

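The pot sits inside the collar on the hotplate. Next is the round dish, gripped across its diameter.

>>> {"fn": "drive_tool", "kwargs": {"series": [{"x":1.5,"y":8.1,"z":2.35,"ax":0,"ay":0,"az":0},{"x":1.5,"y":8.1,"z":2.35,"ax":0,"ay":0,"az":0},{"x":1.5,"y":8.1,"z":2.35,"ax":0,"ay":0,"az":0},{"x":1.5,"y":8.1,"z":2.35,"ax":0,"ay":0,"az":0},{"x":1.5,"y":8.1,"z":2.35,"ax":0,"ay":0,"az":0}], "hand": 1}}

```text
time: 14.95
tool_pos: [0.4669, 0.1639, 0.1315]
tool_rot: [-0.001, -0.706, -0.0, 0.709]
contact_force: [0.5, 0.3, 0.7]
gripper_width: 1.001
```

>>> {"fn": "drive_tool", "kwargs": {"series": [{"x":1,"y":0,"z":0,"ax":0,"ay":0,"az":0},{"x":1,"y":0,"z":0,"ax":0,"ay":0,"az":0},{"x":1,"y":0,"z":0,"ax":0,"ay":0,"az":0},{"x":1,"y":0,"z":0,"ax":0,"ay":0,"az":0}]}}

```text
time: 15.28
tool_pos: [0.4691, 0.1663, 0.1093]
tool_rot: [-0.001, -0.707, -0.001, 0.708]
contact_force: [0.5, -0.2, 0.4]
gripper_width: 0.999
```

```bash
python3 p.py .470,.162,.01,-90
python3 - <<'E'
from plant import cams
import cv2
f=cams.grab_frame("wrist");cv2.imwrite("pics/w13.png",f["img"])
E
```

```text
t15.28 pos [0.4691 0.1663 0.1093] psi -89.9 grip 0.999 F [ 0.5 -0.2  0.4] j6 1.76
.470,.162,.01,-90 -> [ 3.97  0.17 -0.04] turn [0.02 0.02 0.  ] rows>=2.4
```

View pics/w13.png

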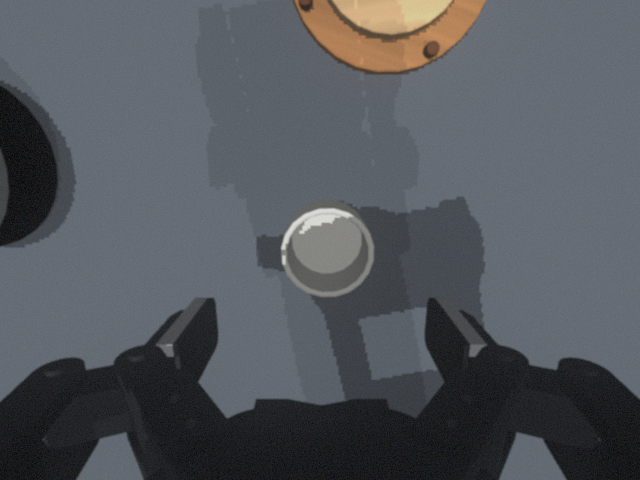

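The dish rim centre at (328,252) is slightly right of the jaw middle at 321, which matches the 4 mm offset computed. Going down.

>>> {"fn": "drive_tool", "kwargs": {"series": [{"x":1.3,"y":0.2,"z":-0.05,"ax":0,"ay":0,"az":0},{"x":2.6,"y":0.2,"z":-0.05,"ax":0,"ay":0,"az":0},{"x":3.6,"y":0.2,"z":-0.05,"ax":0,"ay":0,"az":0},{"x":3.9,"y":0.2,"z":-0.05,"ax":0,"ay":0,"az":0},{"x":3.9,"y":0.2,"z":-0.05,"ax":0,"ay":0,"az":0}]}}

```text
time: 15.75
tool_pos: [0.4692, 0.1612, 0.0106]
tool_rot: [-0.001, -0.706, -0.001, 0.709]
contact_force: [-0.9, 1.0, 0.6]
gripper_width: 0.997
```

>>> {"fn": "drive_tool", "kwargs": {"series": [{"x":0,"y":0,"z":0,"ax":0,"ay":0,"az":0},{"x":0,"y":0,"z":0,"ax":0,"ay":0,"az":0},{"x":0,"y":0,"z":0,"ax":0,"ay":0,"az":0},{"x":0,"y":0,"z":0,"ax":0,"ay":0,"az":0},{"x":0,"y":0,"z":0,"ax":0,"ay":0,"az":0}], "hand": 0}}

```text
time: 16.17
tool_pos: [0.4733, 0.1614, 0.0155]
tool_rot: [0.0, 0.709, 0.001, -0.705]
contact_force: [-0.4, 1.1, 6.1]
gripper_width: 0.681
```

>>> {"fn": "drive_tool", "kwargs": {"series": [{"x":0,"y":0,"z":0,"ax":0,"ay":0,"az":0},{"x":0,"y":0,"z":0,"ax":0,"ay":0,"az":0}]}}

```text
time: 16.33
tool_pos: [0.4733, 0.1614, 0.0154]
tool_rot: [0.0, 0.709, 0.001, -0.705]
contact_force: [-0.1, 0.5, 5.4]
gripper_width: 0.679
```

>>> {"fn": "drive_tool", "kwargs": {"series": [{"x":-1,"y":0,"z":0,"ax":0,"ay":0,"az":0},{"x":-2,"y":0,"z":0,"ax":0,"ay":0,"az":0},{"x":-3.5,"y":1,"z":0,"ax":0,"ay":0,"az":0},{"x":-4,"y":2.2,"z":0,"ax":0,"ay":0,"az":0},{"x":-4,"y":3.6,"z":0,"ax":0,"ay":0,"az":0}]}}

```text
time: 16.75
tool_pos: [0.4743, 0.0705, 0.1187]
tool_rot: [0.001, 0.711, 0.002, -0.703]
contact_force: [1.4, -1.0, -0.8]
gripper_width: 0.68
```

>>> {"fn": "drive_tool", "kwargs": {"series": [{"x":0,"y":7.7,"z":-1,"ax":0,"ay":0,"az":0},{"x":0,"y":7.7,"z":-1,"ax":0,"ay":0,"az":0},{"x":0,"y":7.7,"z":-1,"ax":0,"ay":0,"az":0},{"x":0,"y":7.7,"z":-1,"ax":0,"ay":0,"az":0},{"x":0,"y":7.7,"z":-1,"ax":0,"ay":0,"az":0}]}}

```text
time: 17.17
tool_pos: [0.4964, -0.1253, 0.1135]
tool_rot: [0.0, 0.708, -0.001, -0.706]
contact_force: [-0.8, 0.1, -1.4]
gripper_width: 0.679
```

```bash
python3 p.py .534,-.378,.08,-90
```

```text
t17.17 pos [ 0.4964 -0.1253  0.1135] psi -90.0 grip 0.679 F [-0.8  0.1 -1.4] j6 1.18
.534,-.378,.08,-90 -> [ 1.36 10.11 -1.51] turn [-0.01 -0.02 -0.02] rows>=6.2
```

>>> {"fn": "drive_tool", "kwargs": {"series": [{"x":0,"y":7.8,"z":-1.3,"ax":0,"ay":0,"az":0},{"x":0,"y":7.8,"z":-1.3,"ax":0,"ay":0,"az":0},{"x":0,"y":7.8,"z":-1.3,"ax":0,"ay":0,"az":0},{"x":0,"y":7.8,"z":-1.3,"ax":0,"ay":0,"az":0},{"x":0,"y":7.8,"z":-1.3,"ax":0,"ay":0,"az":0}]}}

```text
time: 17.58
tool_pos: [0.5289, -0.3202, 0.1133]
tool_rot: [0.001, 0.708, -0.001, -0.707]
contact_force: [0.5, 0.7, 0.2]
gripper_width: 0.677
```

>>> {"fn": "drive_tool", "kwargs": {"series": [{"x":1.4,"y":2.25,"z":-0.2,"ax":0,"ay":0,"az":0},{"x":1.4,"y":2.25,"z":-0.2,"ax":0,"ay":0,"az":0},{"x":1.4,"y":2.25,"z":-0.2,"ax":0,"ay":0,"az":0},{"x":1.4,"y":2.25,"z":-0.2,"ax":0,"ay":0,"az":0},{"x":1.4,"y":2.25,"z":-0.2,"ax":0,"ay":0,"az":0}]}}

```text
time: 18.0
tool_pos: [0.534, -0.3724, 0.0779]
tool_rot: [0.0, 0.707, 0.001, -0.707]
contact_force: [0.0, 0.5, -0.7]
gripper_width: 0.681
```

```bash
python3 p.py .535,-.378,.03,-90;python3 - <<'E'
from plant import cams
import cv2
f=cams.grab_frame("side");cv2.imwrite("pics/s14.png",cv2.resize(f["img"][100:260,320:540],None,fx=3.4,fy=3.4))
f=cams.grab_frame("wrist");cv2.imwrite("pics/w14.png",f["img"])
E
```

```text
t18.00 pos [ 0.534  -0.3724  0.0779] psi -89.9 grip 0.681 F [ 0.   0.5 -0.7] j6 0.85
.535,-.378,.03,-90 -> [ 1.92  0.22 -0.04] turn [ 0.02 -0.    0.  ] rows>=1.2
```

View pics/s14.png

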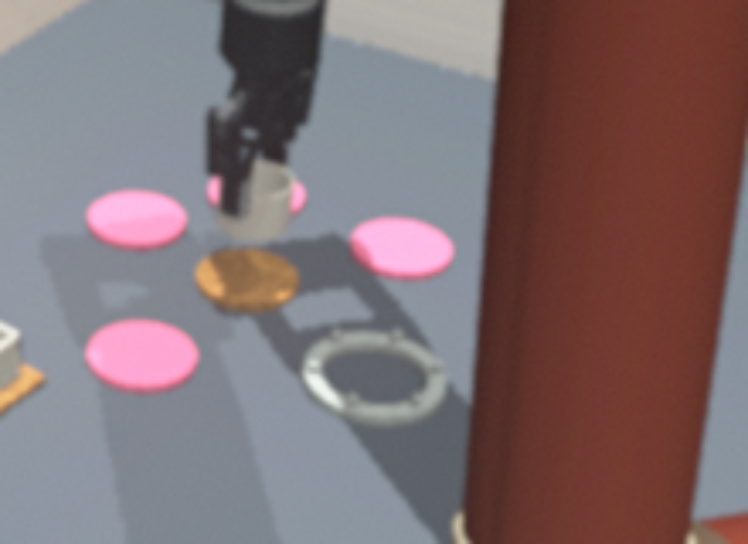

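View pics/w14.png

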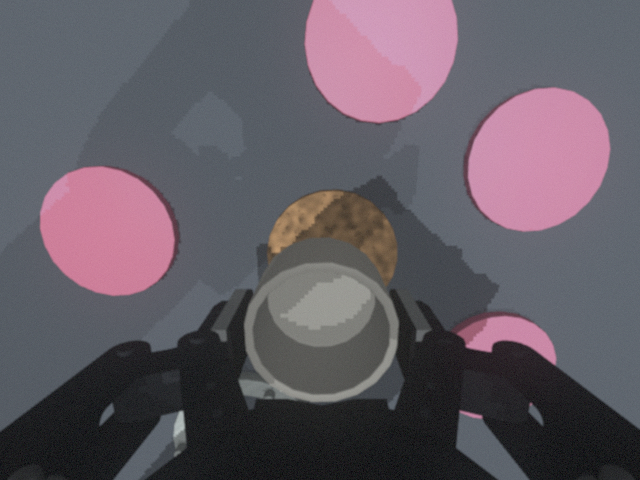

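The dish is level above the brown cork pad, and the discs around it are pink. I'll lower it.

>>> {"fn": "drive_tool", "kwargs": {"series": [{"x":1,"y":0.2,"z":0,"ax":0,"ay":0,"az":0},{"x":1.7,"y":0.2,"z":0,"ax":0,"ay":0,"az":0},{"x":1.95,"y":0.2,"z":0,"ax":0,"ay":0,"az":0},{"x":1.95,"y":0.2,"z":0,"ax":0,"ay":0,"az":0}]}}

```text
time: 18.43
tool_pos: [0.533, -0.3759, 0.027]
tool_rot: [-0.0, -0.706, -0.002, 0.708]
contact_force: [-0.8, 0.7, -1.7]
gripper_width: 0.681
```

>>> {"fn": "drive_tool", "kwargs": {"series": [{"x":0.1,"y":0,"z":0,"ax":0,"ay":0,"az":0},{"x":0.2,"y":0,"z":0,"ax":0,"ay":0,"az":0},{"x":0.3,"y":0,"z":0,"ax":0,"ay":0,"az":0},{"x":0.35,"y":0,"z":0,"ax":0,"ay":0,"az":0},{"x":0.35,"y":0,"z":0,"ax":0,"ay":0,"az":0}]}}

```text
time: 18.85
tool_pos: [0.5351, -0.3787, 0.0235]
tool_rot: [0.001, 0.708, 0.0, -0.706]
contact_force: [-3.1, 2.0, 9.0]
gripper_width: 0.685
```

>>> {"fn": "drive_tool", "kwargs": {"series": [{"x":0,"y":0,"z":0,"ax":0,"ay":0,"az":0},{"x":0,"y":0,"z":0,"ax":0,"ay":0,"az":0},{"x":0,"y":0,"z":0,"ax":0,"ay":0,"az":0},{"x":0,"y":0,"z":0,"ax":0,"ay":0,"az":0}], "hand": 1}}

```text
time: 19.18
tool_pos: [0.5339, -0.378, 0.0199]
tool_rot: [0.001, 0.707, 0.0, -0.707]
contact_force: [0.3, 0.5, 0.2]
gripper_width: 1.002
```

>>> {"fn": "drive_tool", "kwargs": {"series": [{"x":-1,"y":0,"z":0,"ax":0,"ay":0,"az":0},{"x":-2,"y":0,"z":0,"ax":0,"ay":0,"az":0},{"x":-3.3,"y":0,"z":0,"ax":0,"ay":0,"az":0},{"x":-4,"y":0,"z":0,"ax":0,"ay":0,"az":0},{"x":-4,"y":0,"z":0,"ax":0,"ay":0,"az":0}]}}

```text
time: 19.6
tool_pos: [0.5365, -0.3802, 0.126]
tool_rot: [0.003, 0.71, -0.002, -0.704]
contact_force: [0.3, -0.7, 1.1]
gripper_width: 0.999
```

```bash
python3 p.py;python3 - <<'E'
from plant import cams
import cv2
f=cams.grab_frame("side");cv2.imwrite("pics/s15.png",cv2.resize(f["img"][100:260,320:540],None,fx=3.4,fy=3.4))
f=cams.grab_frame("wrist");cv2.imwrite("pics/w15.png",f["img"])
f=cams.grab_frame("top");cv2.imwrite("pics/t15.png",f["img"])
E
```

```text
t19.60 pos [ 0.5365 -0.3802  0.126 ] psi -89.9 grip 0.999 F [ 0.3 -0.7  1.1] j6 0.84
```

View pics/w15.png

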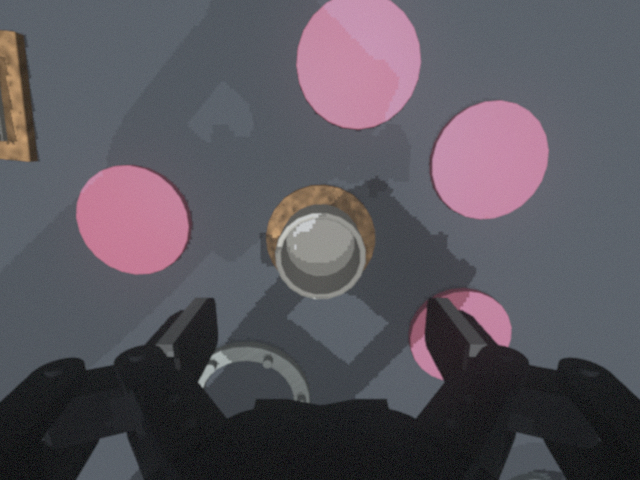

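View pics/t15.png

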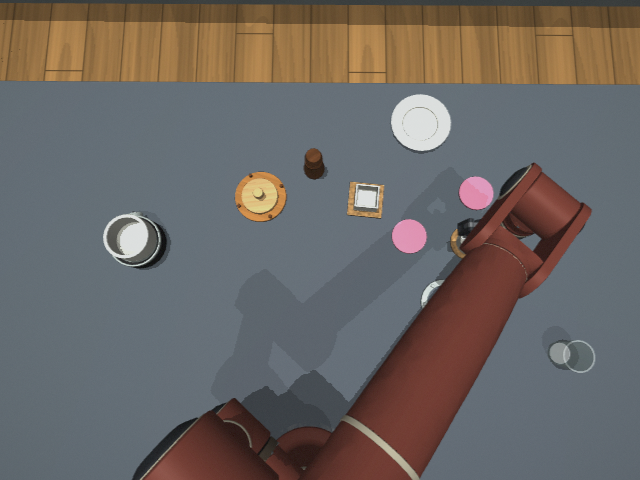

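The round dish is on the cork pad and everything else stands where I left it. Last is the ring, gripped on its −y side.

```bash
python3 p.py .390,-.3625,.08,-90
python3 - <<'E'
from plant import cams
from h import *
f=cams.grab_frame("wrist")
print(ray(f,[(276,256),(365,256),(320,212),(320,299)],.048).mean(0))
E
```

```text
t19.75 pos [ 0.5334 -0.3776  0.1187] psi -89.9 grip 1.002 F [-0.1  0.6 -0.2] j6 0.84
.390,-.3625,.08,-90 -> [ 1.56 -0.61  5.73] turn [0.02 0.01 0.01] rows>=3.6
[ 0.53247132 -0.3766509   0.048     ]
```

>>> {"fn": "drive_tool", "kwargs": {"series": [{"x":0,"y":-0.6,"z":5.7,"ax":0,"ay":0,"az":0},{"x":0,"y":-0.6,"z":5.7,"ax":0,"ay":0,"az":0},{"x":0,"y":-0.6,"z":5.7,"ax":0,"ay":0,"az":0},{"x":0,"y":-0.6,"z":5.7,"ax":0,"ay":0,"az":0},{"x":0.8,"y":-0.6,"z":5.7,"ax":0,"ay":0,"az":0}], "hand": 0.38}}

```text
time: 20.22
tool_pos: [0.389, -0.3636, 0.1007]
tool_rot: [0.0, 0.707, -0.001, -0.707]
contact_force: [1.0, -1.1, 0.8]
gripper_width: 0.381
```

>>> {"fn": "drive_tool", "kwargs": {"series": [{"x":0.8,"y":0,"z":0,"ax":0,"ay":0,"az":0},{"x":0.8,"y":0,"z":0,"ax":0,"ay":0,"az":0},{"x":0.8,"y":0,"z":0,"ax":0,"ay":0,"az":0},{"x":0.8,"y":0,"z":0,"ax":0,"ay":0,"az":0}]}}

```text
time: 20.55
tool_pos: [0.3913, -0.363, 0.0795]
tool_rot: [-0.0, -0.707, -0.001, 0.707]
contact_force: [-0.6, -0.8, -0.0]
gripper_width: 0.382
```

```bash
python3 p.py .390,-.3625,.004,-90
python3 - <<'E'
from plant import cams
import cv2
f=cams.grab_frame("wrist");cv2.imwrite("pics/w16.png",f["img"])
E
```

```text
t20.55 pos [ 0.3913 -0.363   0.0795] psi -89.9 grip 0.382 F [-0.6 -0.8 -0. ] j6 0.68
.390,-.3625,.004,-90 -> [ 3.02 -0.02  0.05] turn [0.02 0.01 0.01] rows>=1.8
```

View pics/w16.png

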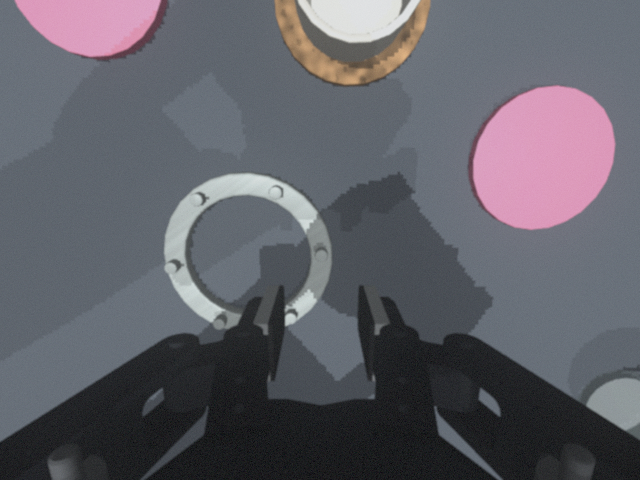

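Run:
```python
from plant import cams
from h import *
f=cams.grab_frame("wrist")
print(ray(f,[(164,250),(331,250),(247,173),(247,330),(321,254)],.01).round(4))
```

```text
[[ 0.3953 -0.2624  0.01  ]
 [ 0.3955 -0.3695  0.01  ]
 [ 0.4439 -0.3183  0.01  ]
 [ 0.3382 -0.3125  0.01  ]
 [ 0.3928 -0.3631  0.01  ]]
```

The ring centre from the wrist view is (0.391,−0.316), which agrees with the top view. Going down.

>>> {"fn": "drive_tool", "kwargs": {"series": [{"x":1.2,"y":0,"z":0,"ax":0,"ay":0,"az":0},{"x":2.2,"y":0,"z":0,"ax":0,"ay":0,"az":0},{"x":2.8,"y":0,"z":0,"ax":0,"ay":0,"az":0},{"x":2.8,"y":0,"z":0,"ax":0,"ay":0,"az":0},{"x":2.8,"y":0,"z":0,"ax":0,"ay":0,"az":0}]}}

```text
time: 21.07
tool_pos: [0.3915, -0.3631, 0.0099]
tool_rot: [-0.0, -0.707, -0.001, 0.707]
contact_force: [0.2, -0.8, -0.0]
gripper_width: 0.382
```

>>> {"fn": "drive_tool", "kwargs": {"series": [{"x":0,"y":0,"z":0,"ax":0,"ay":0,"az":0},{"x":0,"y":0,"z":0,"ax":0,"ay":0,"az":0}]}}

```text
time: 21.23
tool_pos: [0.3926, -0.3645, 0.012]
tool_rot: [0.002, 0.708, -0.001, -0.706]
contact_force: [-0.3, -0.4, 0.7]
gripper_width: 0.383
```

>>> {"fn": "drive_tool", "kwargs": {"series": [{"x":0.15,"y":0,"z":0,"ax":0,"ay":0,"az":0},{"x":0.3,"y":0,"z":0,"ax":0,"ay":0,"az":0},{"x":0.3,"y":0,"z":0,"ax":0,"ay":0,"az":0},{"x":0.3,"y":0,"z":0,"ax":0,"ay":0,"az":0}]}}

```text
time: 21.57
tool_pos: [0.3912, -0.363, 0.0021]
tool_rot: [-0.0, -0.707, -0.001, 0.707]
contact_force: [-0.4, 0.1, 1.2]
gripper_width: 0.377
```

>>> {"fn": "drive_tool", "kwargs": {"series": [{"x":0,"y":0,"z":0,"ax":0,"ay":0,"az":0},{"x":0,"y":0,"z":0,"ax":0,"ay":0,"az":0},{"x":0,"y":0,"z":0,"ax":0,"ay":0,"az":0},{"x":0,"y":0,"z":0,"ax":0,"ay":0,"az":0},{"x":0,"y":0,"z":0,"ax":0,"ay":0,"az":0}], "hand": 0}}

```text
time: 21.98
tool_pos: [0.3915, -0.3634, 0.0026]
tool_rot: [0.001, 0.707, 0.0, -0.707]
contact_force: [-0.6, 0.6, 1.8]
gripper_width: 0.126
```

```bash
python3 p.py
```

```text
t21.98 pos [ 0.3915 -0.3634  0.0026] psi -89.9 grip 0.126 F [-0.6  0.6  1.8] j6 0.68
```

>>> {"fn": "drive_tool", "kwargs": {"series": [{"x":0,"y":0,"z":0,"ax":0,"ay":0,"az":0},{"x":-0.5,"y":0,"z":0,"ax":0,"ay":0,"az":0},{"x":-1.3,"y":0,"z":0,"ax":0,"ay":0,"az":0},{"x":-2,"y":0,"z":0,"ax":0,"ay":0,"az":0},{"x":-2,"y":0,"z":0,"ax":0,"ay":0,"az":0}]}}

```text
time: 22.4
tool_pos: [0.3932, -0.3653, 0.0567]
tool_rot: [0.002, 0.709, -0.001, -0.705]
contact_force: [0.3, -0.9, -0.8]
gripper_width: 0.128
```

```bash
python3 p.py;python3 - <<'E'
from plant import cams
import cv2
f=cams.grab_frame("wrist");cv2.imwrite("pics/w17.png",f["img"])
f=cams.grab_frame("side");cv2.imwrite("pics/s17.png",cv2.resize(f["img"][100:260,320:540],None,fx=3.4,fy=3.4))
E
```

```text
t22.40 pos [ 0.3932 -0.3653  0.0567] psi -89.9 grip 0.128 F [ 0.3 -0.9 -0.8] j6 0.68
```

View pics/w17.png

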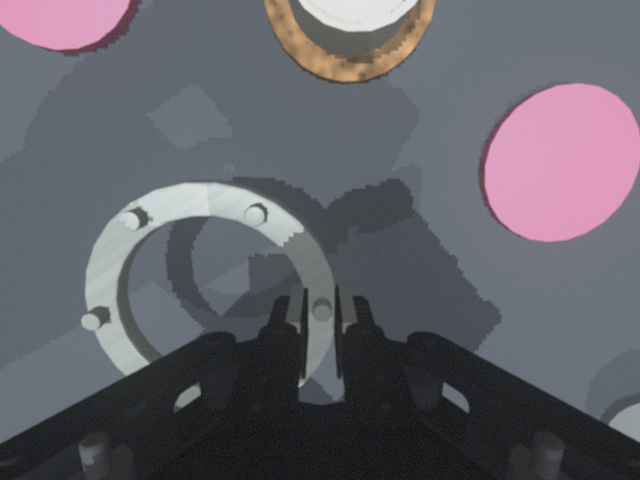

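View pics/s17.png

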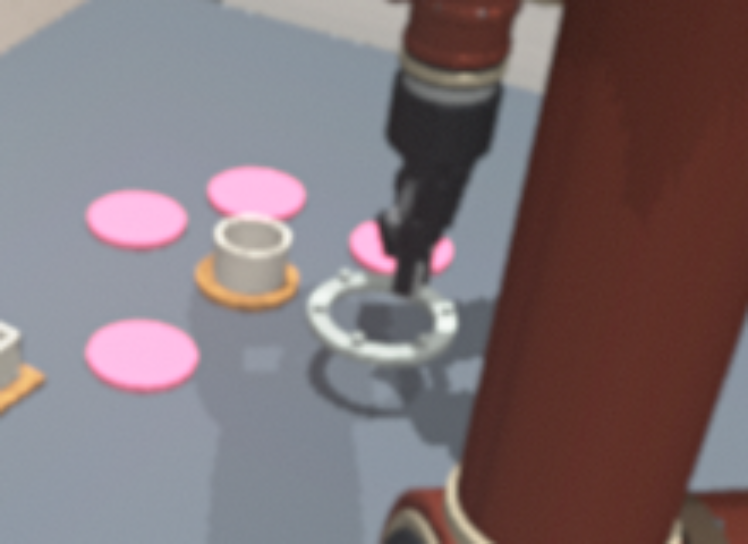

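The ring is held level at the −y pin, straddling the band. Carrying it to the pot.

>>> {"fn": "drive_tool", "kwargs": {"series": [{"x":-1,"y":0,"z":0,"ax":0,"ay":0,"az":0},{"x":-2.2,"y":-0.6,"z":-0.1,"ax":0,"ay":0,"az":0},{"x":-3.4,"y":-1.6,"z":-0.3,"ax":0,"ay":0,"az":0},{"x":-4.2,"y":-2.8,"z":-0.5,"ax":0,"ay":0,"az":0},{"x":-4.2,"y":-4.2,"z":-0.8,"ax":0,"ay":0,"az":0}]}}

```text
time: 22.92
tool_pos: [0.4128, -0.2593, 0.1615]
tool_rot: [0.001, 0.709, -0.002, -0.705]
contact_force: [1.4, -0.9, -0.3]
gripper_width: 0.131
```

>>> {"fn": "drive_tool", "kwargs": {"series": [{"x":0,"y":-1.5,"z":-0.3,"ax":0,"ay":0,"az":0},{"x":0,"y":-3,"z":-0.6,"ax":0,"ay":0,"az":0},{"x":0,"y":-4.5,"z":-0.9,"ax":0,"ay":0,"az":0},{"x":0,"y":-6,"z":-1.2,"ax":0,"ay":0,"az":0},{"x":0,"y":-7.5,"z":-1.5,"ax":0,"ay":0,"az":0}]}}

```text
time: 23.33
tool_pos: [0.4474, -0.0685, 0.1556]
tool_rot: [-0.0, -0.706, -0.001, 0.708]
contact_force: [0.0, -0.3, -0.9]
gripper_width: 0.131
```

>>> {"fn": "drive_tool", "kwargs": {"series": [{"x":0,"y":-1.5,"z":-0.3,"ax":0,"ay":0,"az":0},{"x":0,"y":-3,"z":-0.6,"ax":0,"ay":0,"az":0},{"x":0,"y":-4.5,"z":-0.9,"ax":0,"ay":0,"az":0},{"x":0,"y":-6,"z":-1.2,"ax":0,"ay":0,"az":0},{"x":0,"y":-7.5,"z":-1.5,"ax":0,"ay":0,"az":0}]}}

```text
time: 23.75
tool_pos: [0.4845, 0.1189, 0.1555]
tool_rot: [-0.001, -0.706, -0.0, 0.708]
contact_force: [1.2, -0.1, -0.1]
gripper_width: 0.129
```

```bash
python3 p.py .526,.363,.16,-90
```

```text
t23.75 pos [0.4845 0.1189 0.1555] psi -89.9 grip 0.129 F [ 1.2 -0.1 -0.1] j6 1.66
.526,.363,.16,-90 -> [-0.19 -9.76 -1.67] turn [ 0.02  0.03 -0.  ] rows>=5.9
```

Run:
```python
from plant import cams
from h import *
f=cams.grab_frame("top");img=cv2.imread("pics/t15.png")
H,S,V=cv2.split(cv2.cvtColor(img,cv2.COLOR_BGR2HSV));w=(V>150)&(S<60)
cv2.imwrite("pics/pot.png",cv2.resize(np.hstack([img[205:275,95:175],cv2.merge([w[205:275,95:175].astype(np.uint8)*255]*3)]),None,fx=5,fy=5,interpolation=cv2.INTER_CUBIC))
```

```text
(no output)
```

View pics/pot.png

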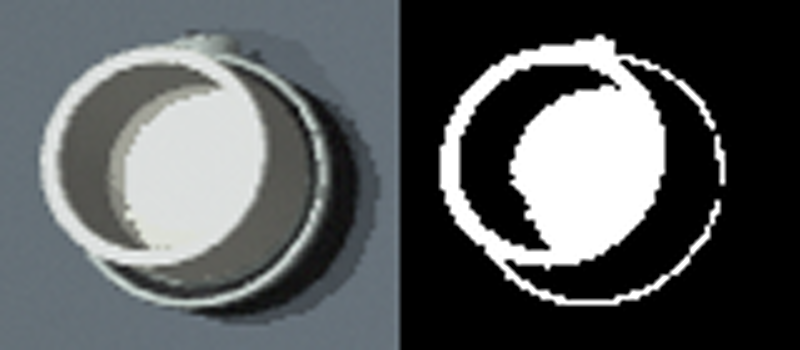

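```bash
python3 - <<'E'
from plant import cams
from h import *
f=cams.grab_frame("top")
print(ray(f,[(102.8,236.5),(148,236.5),(125.3,213.4),(125.3,257.6)],.105).round(4))
E
python3 p.py .526,.363,.16,-90
```

```text
[[0.5264 0.4577 0.105 ]
 [0.527  0.3577 0.105 ]
 [0.5788 0.4116 0.105 ]
 [0.4797 0.4045 0.105 ]]
t23.85 pos [0.4848 0.1214 0.1556] psi -89.6 grip 0.123 F [ 0.2 -0.1 -1.8] j6 1.66
.526,.363,.16,-90 -> [-0.17 -9.65 -1.72] turn [0.09 0.03 0.02] rows>=5.9
```

The pot rim spans 103 to 148 by 213 to 258 px, which gives a centre near (0.528,0.408). The ring target TCP is therefore about (0.529,0.360).

>>> {"fn": "drive_tool", "kwargs": {"series": [{"x":0,"y":-1.5,"z":-0.3,"ax":0,"ay":0,"az":0},{"x":0,"y":-3,"z":-0.6,"ax":0,"ay":0,"az":0},{"x":0,"y":-4.5,"z":-0.9,"ax":0,"ay":0,"az":0},{"x":0,"y":-6,"z":-1.2,"ax":0,"ay":0,"az":0},{"x":0,"y":-7.2,"z":-1.5,"ax":0,"ay":0,"az":0}]}}

```text
time: 24.27
tool_pos: [0.5221, 0.2986, 0.1553]
tool_rot: [-0.001, -0.706, -0.0, 0.708]
contact_force: [0.2, -0.0, -1.5]
gripper_width: 0.13
```

```bash
python3 p.py .529,.36,.14,-90
```

```text
t24.27 pos [0.5221 0.2986 0.1553] psi -89.9 grip 0.130 F [ 0.2 -0.  -1.5] j6 1.96
.529,.36,.14,-90 -> [ 0.61 -2.46 -0.28] turn [ 0.02  0.03 -0.01] rows>=1.5
```

>>> {"fn": "drive_tool", "kwargs": {"series": [{"x":0,"y":-1.2,"z":-0.1,"ax":0,"ay":0,"az":0},{"x":0.3,"y":-2.2,"z":-0.2,"ax":0,"ay":0,"az":0},{"x":0.6,"y":-2.3,"z":-0.2,"ax":0,"ay":0,"az":0},{"x":0.6,"y":-2.3,"z":-0.2,"ax":0,"ay":0,"az":0},{"x":0.6,"y":-2.3,"z":-0.2,"ax":0,"ay":0,"az":0}]}}

```text
time: 24.68
tool_pos: [0.5267, 0.3531, 0.1399]
tool_rot: [-0.001, -0.706, 0.001, 0.708]
contact_force: [0.7, -0.0, -2.2]
gripper_width: 0.128
```

>>> {"fn": "drive_tool", "kwargs": {"series": [{"x":0,"y":0,"z":0,"ax":0,"ay":0,"az":0},{"x":0,"y":0,"z":0,"ax":0,"ay":0,"az":0}]}}

```text
time: 24.85
tool_pos: [0.5281, 0.3533, 0.1425]
tool_rot: [-0.0, -0.707, 0.0, 0.707]
contact_force: [0.0, 0.1, -0.6]
gripper_width: 0.126
```

```bash
python3 p.py .529,.36,.115,-90;python3 - <<'E'
from plant import cams
import cv2
f=cams.grab_frame("wrist");cv2.imwrite("pics/w18.png",f["img"])
f=cams.grab_frame("side");cv2.imwrite("pics/s18.png",cv2.resize(f["img"][260:440,80:300],None,fx=3.3,fy=3.3))
E
```

```text
t24.85 pos [0.5281 0.3533 0.1425] psi -90.0 grip 0.126 F [ 0.   0.1 -0.6] j6 2.04
.529,.36,.115,-90 -> [ 1.1  -0.27 -0.04] turn [-0.  0. -0.] rows>=0.7
```

View pics/w18.png

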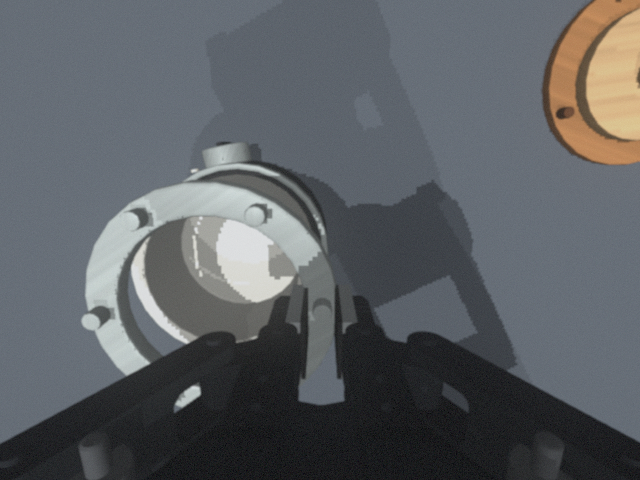

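View pics/s18.png

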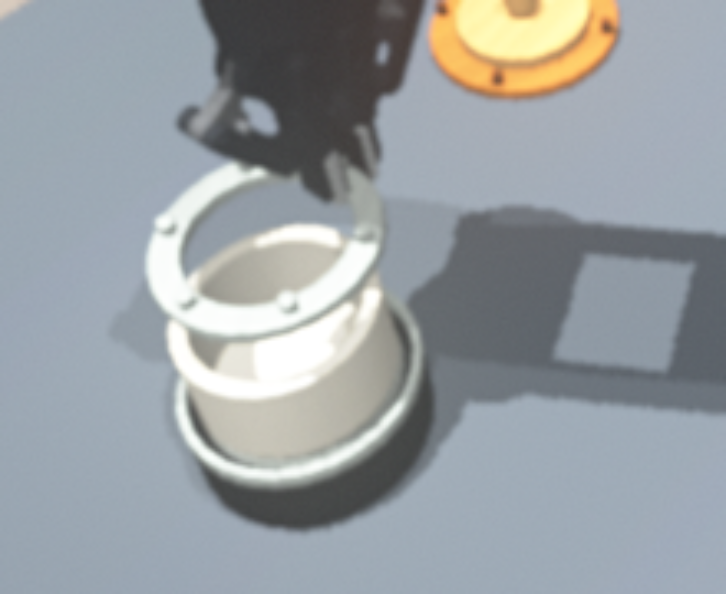

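The ring is level above the pot. I'll shift 7 mm toward +y and lower it.

>>> {"fn": "drive_tool", "kwargs": {"series": [{"x":0.3,"y":-0.25,"z":0,"ax":0,"ay":0,"az":0},{"x":0.7,"y":-0.25,"z":0,"ax":0,"ay":0,"az":0},{"x":1.0,"y":-0.25,"z":0,"ax":0,"ay":0,"az":0},{"x":1.0,"y":-0.25,"z":0,"ax":0,"ay":0,"az":0},{"x":1.0,"y":-0.25,"z":0,"ax":0,"ay":0,"az":0}]}}

```text
time: 25.37
tool_pos: [0.5269, 0.3604, 0.1156]
tool_rot: [-0.001, -0.706, -0.0, 0.708]
contact_force: [-0.1, -0.1, -0.4]
gripper_width: 0.129
```

>>> {"fn": "drive_tool", "kwargs": {"series": [{"x":0.05,"y":0,"z":0,"ax":0,"ay":0,"az":0},{"x":0.05,"y":0,"z":0,"ax":0,"ay":0,"az":0}]}}

```text
time: 25.53
tool_pos: [0.528, 0.3609, 0.1162]
tool_rot: [0.0, 0.707, 0.001, -0.707]
contact_force: [0.4, -0.2, -0.9]
gripper_width: 0.131
```

```bash
python3 p.py .529,.36,.108,-90;python3 - <<'E'
from plant import cams
import cv2
f=cams.grab_frame("side");cv2.imwrite("pics/s19.png",cv2.resize(f["img"][290:430,90:280],None,fx=4,fy=4))
E
```

```text
t25.53 pos [0.528  0.3609 0.1162] psi -89.9 grip 0.131 F [ 0.4 -0.2 -0.9] j6 2.05
.529,.36,.108,-90 -> [ 0.33  0.03 -0.04] turn [ 0.02 -0.    0.  ] rows>=0.2
```

View pics/s19.png

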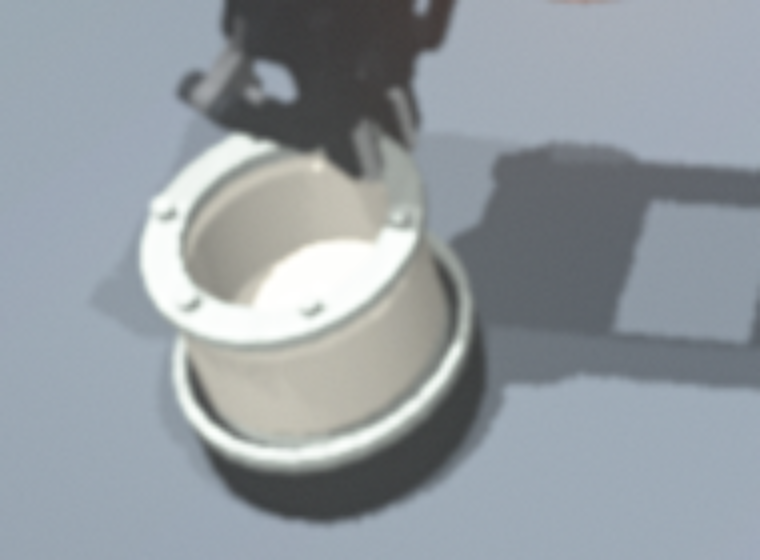

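The ring hangs a few millimetres above the rim and is centred. Lowering it to contact.

>>> {"fn": "drive_tool", "kwargs": {"series": [{"x":0.15,"y":0,"z":-0.03,"ax":0,"ay":0,"az":0},{"x":0.25,"y":0,"z":-0.03,"ax":0,"ay":0,"az":0},{"x":0.32,"y":0,"z":-0.03,"ax":0,"ay":0,"az":0},{"x":0.38,"y":0,"z":-0.03,"ax":0,"ay":0,"az":0},{"x":0.38,"y":0,"z":-0.03,"ax":0,"ay":0,"az":0}]}}

```text
time: 26.0
tool_pos: [0.5288, 0.3609, 0.1076]
tool_rot: [0.0, 0.707, 0.001, -0.707]
contact_force: [-1.6, -0.8, 3.7]
gripper_width: 0.13
```

>>> {"fn": "drive_tool", "kwargs": {"series": [{"x":0,"y":0,"z":0,"ax":0,"ay":0,"az":0},{"x":0.03,"y":0,"z":0,"ax":0,"ay":0,"az":0}]}}

```text
time: 26.17
tool_pos: [0.5289, 0.3609, 0.1076]
tool_rot: [0.0, 0.707, 0.001, -0.707]
contact_force: [-5.8, -4.1, 11.1]
gripper_width: 0.132
```

>>> {"fn": "drive_tool", "kwargs": {"series": [{"x":-0.05,"y":0,"z":0,"ax":0,"ay":0,"az":0},{"x":-0.05,"y":0,"z":0,"ax":0,"ay":0,"az":0},{"x":-0.05,"y":0,"z":0,"ax":0,"ay":0,"az":0},{"x":-0.05,"y":0,"z":0,"ax":0,"ay":0,"az":0}], "hand": 0.4}}

```text
time: 26.5
tool_pos: [0.5285, 0.3607, 0.1066]
tool_rot: [-0.0, -0.707, -0.0, 0.707]
contact_force: [-0.5, 0.4, 0.5]
gripper_width: 0.398
```

>>> {"fn": "drive_tool", "kwargs": {"series": [{"x":-0.6,"y":0,"z":0,"ax":0,"ay":0,"az":0},{"x":-1.6,"y":0,"z":0,"ax":0,"ay":0,"az":0},{"x":-3,"y":0,"z":0,"ax":0,"ay":0,"az":0},{"x":-4,"y":0,"z":0,"ax":0,"ay":0,"az":0},{"x":-4,"y":0,"z":0,"ax":0,"ay":0,"az":0}]}}

```text
time: 26.92
tool_pos: [0.5319, 0.3626, 0.2164]
tool_rot: [-0.002, 0.711, 0.003, -0.703]
contact_force: [0.8, 0.7, 0.9]
gripper_width: 0.4
```

>>> {"fn": "drive_tool", "kwargs": {"series": [{"x":0,"y":7,"z":4,"ax":0,"ay":0,"az":0},{"x":0,"y":7,"z":4,"ax":0,"ay":0,"az":0},{"x":0,"y":7,"z":4,"ax":0,"ay":0,"az":0},{"x":0,"y":7,"z":4,"ax":0,"ay":0,"az":0},{"x":0,"y":7,"z":4,"ax":0,"ay":0,"az":0}]}}

```text
time: 27.33
tool_pos: [0.4274, 0.184, 0.2072]
tool_rot: [0.001, 0.707, 0.0, -0.707]
contact_force: [-0.3, -0.0, 0.4]
gripper_width: 0.402
```

>>> {"fn": "drive_tool", "kwargs": {"series": [{"x":0,"y":4,"z":0,"ax":0,"ay":0,"az":0},{"x":0,"y":4,"z":0,"ax":0,"ay":0,"az":0},{"x":0,"y":4,"z":0,"ax":0,"ay":0,"az":0},{"x":0,"y":4,"z":0,"ax":0,"ay":0,"az":0},{"x":0,"y":4,"z":0,"ax":0,"ay":0,"az":0}]}}

```text
time: 27.75
tool_pos: [0.4291, 0.0852, 0.2077]
tool_rot: [-0.001, 0.708, -0.0, -0.707]
contact_force: [-0.4, 0.5, -0.7]
gripper_width: 0.398
```

```bash
python3 p.py;python3 - <<'E'
from plant import cams
import cv2
f=cams.grab_frame("side");cv2.imwrite("pics/s20.png",f["img"])
f=cams.grab_frame("top");cv2.imwrite("pics/t20.png",cv2.resize(f["img"][140:340,80:560],(800,333)));cv2.imwrite("pics/t20f.png",f["img"])
E
```

```text
t27.75 pos [0.4291 0.0852 0.2077] psi -90.1 grip 0.398 F [-0.4  0.5 -0.7] j6 1.60
```

View pics/s20.png

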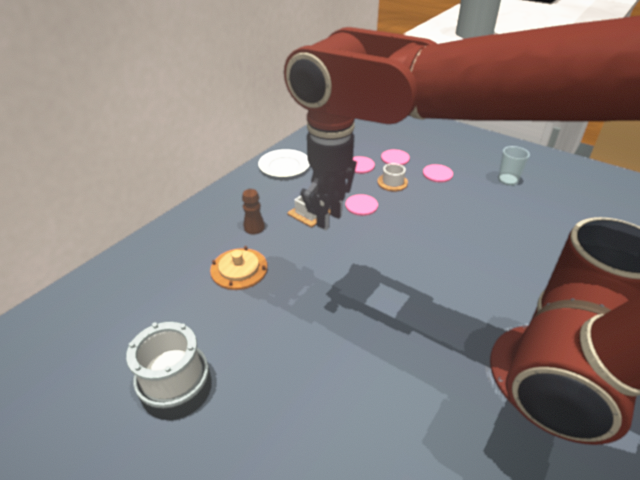

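View pics/t20.png

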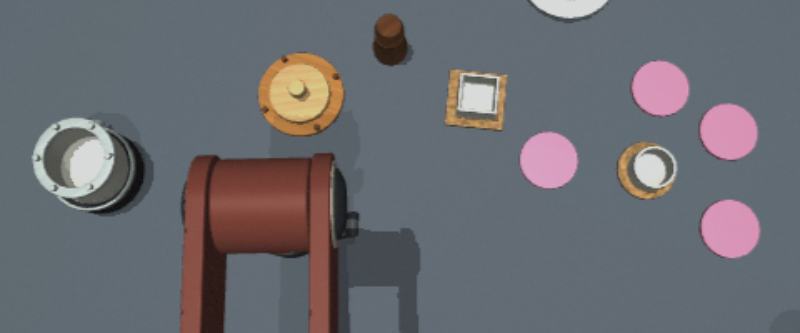

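All five pieces look placed. I'll check the offsets numerically in the same views.

Run:
```python
from plant import cams
from h import *
f=cams.grab_frame("top");img=f["img"];cam=f["cam_to_world"][:3,3]
H,S,V=cv2.split(cv2.cvtColor(img,cv2.COLOR_BGR2HSV));w=(V>150)&(S<60)
cs,_=cv2.findContours(w.astype(np.uint8),cv2.RETR_EXTERNAL,cv2.CHAIN_APPROX_NONE)
for c in cs:
    if cv2.contourArea(c)>60:print(c[:,0].mean(0),cv2.boundingRect(c))
def ff(uv,z,r):
    c=contour(w,np.array(uv));print(uv,[np.round(x,4) for x in farcircle(ray(f,c,z),cam,r-.001)])
ff((125,235),.115,.054);ff((471,240),.048,.03)
c=contour(w,np.array((367,196)));P=ray(f,c,.048)[:,:2];print(cv2.minAreaRect((P*1000).astype(np.float32)))
crop=lambda i,y0,y1,x0,x1:cv2.resize(i[y0:y1,x0:x1],(390,390),interpolation=cv2.INTER_CUBIC)
g=cams.grab_frame("side")["img"]
cv2.imwrite("pics/fin.png",np.hstack([crop(img,200,280,95,175),crop(g,310,410,120,220)]))
# lid
wd=cv2.inRange(cv2.cvtColor(img,cv2.COLOR_BGR2HSV),(15,60,150),(35,255,255))>0
c=contour(wd,np.array((260,196)));P=ray(f,c,.022);s=cv2.minEnclosingCircle((P[:,:2]*1000).astype(np.float32));print("lid",s)
```

```text
[472.91428571 239.94285714] (460, 228, 26, 25)
[126.57603687 242.01382488] (99, 211, 50, 55)
[366.75280899 195.6741573 ] (354, 184, 26, 25)
[420.65030675 121.88343558] (391, 94, 60, 57)
(125, 235) [array([0.5295, 0.4066]), np.float64(0.0025), array([0.5301, 0.4078, 0.0519])]
(471, 240) [array([ 0.5326, -0.3784]), np.float64(0.0006), array([ 0.533 , -0.3792,  0.0284])]
((637.3424072265625, -132.4874725341797), (56.88996887207031, 55.503719329833984), 84.97106170654297)
lid ((641.6910400390625, 123.73148345947266), 61.17840576171875)
```

View pics/fin.png

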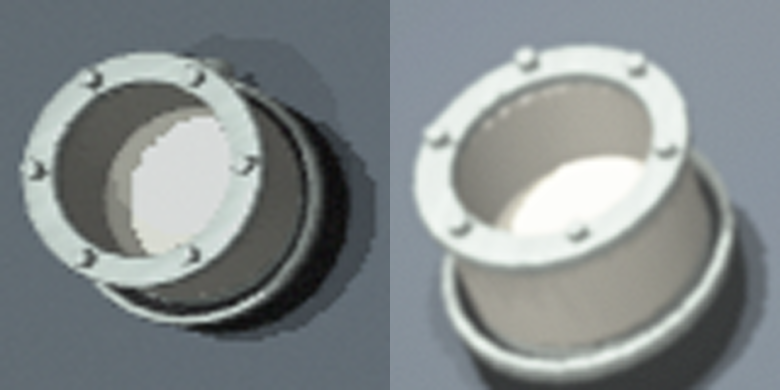

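The ring reads (0.530,0.407) against the pot's (0.528,0.408). The dishes agree with their pads within 2 mm, and the square dish within 1°. The lid mask merged with the rest, so that number is no use. By eye the lid is centred to within 2 or 3 px, between all four pegs. Handing in.

```bash
python3 -c "
from plant import workorder,sensors
print(workorder.job_done(), sensors.state()['time'])"
```

```text
the job is handed in; nothing more can be done
the job is handed in; nothing more can be done
```

The fondue is set up and the job was handed in at about 28 s of the 106 s allowed. Everything is let go and the arm was clear of all the pieces.

Last checks, from the top view unless noted:

| Piece | Found | Target | Offset |
|---|---|---|---|
| Ring on pot | (0.530, 0.407) | pot at (0.528, 0.408) | about 2 mm |
| Pot in base | (0.528, 0.408) | base at (0.526, 0.409) | 2–3 mm; the side view shows it inside the collar |
| Round dish on cork pad | (0.533, −0.378) | (0.534, −0.378) | about 1 mm |
| Square dish on its pad | (0.637, −0.132) | (0.638, −0.132) | under 1 mm, yaw within 1° |

- **Lid:** my final lid measurement failed because the colour mask merged the lid with its rest. I checked it only by eye: it lies flat, centred between all four pegs.
- **Pepper mill:** I compared it only by eye, and it looks unmoved.
- **Camera agreement:** the top and side cameras disagreed by about 3 mm in x. I averaged them or used relative offsets; this is well inside the tolerances.

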